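# Pack backing pads in a slide-cover case and reset the piece counter

## Robot

A 6-joint arm with a two-finger parallel gripper is mounted at the origin on the work surface. World frame = base frame: x ahead of the robot, y to its left, z up, the work surface at z = 0. Lengths are in m, angles in rad, forces in N, time in s.
With the tool pointing down it reaches from about 0.3 to 0.775 m from the base axis. Payload 14.6 kg.
Tool frame: the origin (TCP) lies at the very end of the fingers, on their centre line; the grasp point (between the pads) lies 19 mm behind it; x points along the fingers, z is the direction in which the jaws open and shut, and the axes are right-handed (so a half turn about x gives the same grasp; the last joint's range is limited). The gripper opens to 94 mm and grips with 3 to 60 N. Pads are 16 mm wide; open, the fingers measure 119 mm over their backs; the gripper's body (75 mm by 177 mm) begins 78 mm behind the grasp point.
Start: joints at [1.102, 0.3, 1.521, -0, 1.321, -0.067], TCP at [0.215, 0.506, 0.205] pointing down, gripper open.
Joint ranges: [-3.03, 3.03], [-0.79, 2.21], [0.23, 2.52], [-1.04, 4.18], [0, 3.07], [-2.55, 2.55]. Speed limits (rad/s): [2.22, 2.22, 2.57, 3.14, 3.14, 3.14].

## Interface

Orientations are given as [roll, pitch, yaw] about the fixed x, y, z axes, in that order (R = Rz(yaw) Ry(pitch) Rx(roll)).
In Python, from station import ctrl gives the robot as it stands. The module is installed in compiled form; this text tells all that it offers.
- The arm moves only by the tool servo_tool, never from a script. Its argument "motion" is one flat list of numbers, 4 for each row, row after row: the shift along the tool's x, y, z in mm, then the turn about the tool's x in degrees. In form: [dx, dy, dz, roll, dx, dy, dz, roll, ...]. A call has 1 to 20 rows; each row is the pose to reach, as a shift and turn from the pose commanded when the call began, along the tool's axes at that moment; what a row does not reach only later rows make up. A row lasts 1/8 s, in which the tool goes at most 62.5 mm and 10.7 degrees, less where a joint would pass 70% of its speed; a pose out of reach is approached as far as the arm can. A call with a gripper value outside its range is refused whole. "gripper" is the opening, from 0 (shut) to 1 (fully open), set as the call begins (left out, the last holds). The fingers move at their own pace and stop on an object; "force" is the grip in N (left out, the last holds). Time passes only in rows, so rows that repeat a pose let the fingers close. It gives the time, the measured TCP pose, the force and the opening at its end, in the units of the state.
- ctrl.get_obs(): the state, without advancing time (a new reading comes with each control period).
- ctrl.camera(name): name is "side" or "top"; returns a dict with "color" (400x640x3 uint8, red, green, blue), "z_map" (400x640 float32, m along the optical axis (not along the pixel's ray), 0 where there is no reading), "fx", "fy", "cx", "cy" (pixels), "dist_coeffs" ([k1, k2, p1, p2, k3] as OpenCV has them; the pictures are not rectified), "rvec" (rotation vector, rad) and "tvec" (3), from world to camera coordinates, as OpenCV has them. Camera axes: x right, y down, z forward; pixel columns grow to the right and rows downward; lengths in m; the calibration is good to about 2 mm. A picture is of the moment at which its call begins.
- ctrl.hand_in(): hands the job in, once; it reports no verdict.
The state is a dict: "time_s": time; "qpos": joint angles; "joint_vel": joint speeds; "tau": joint torques, N m; "ee_pos": TCP position; "eef_rot": TCP orientation; "force": force on the tool from outside, world axes, zero at the start; "moment": the same for the moment, N m; "grip_width": finger opening in m.
Only numpy, scipy, OpenCV 4.12 (cv2) and the standard library are available. Lean on these libraries where they do the work, as an engineer would, in place of code of your own. Each camera call takes 0.05 s, during which the arm holds its last target.

## Task

Slide the cover of the blue case fully open, put every backing pad lying on the bench into a pocket of its own shape, one to a pocket, sitting flat on the pocket floor with its boss up, and then slide the cover fully shut over them. Only after the cover is shut, turn the counter's reset knob back (anticlockwise) to its zero stop for the next case. Leave the tape roll, tin and scraper where they are.

Things in the scene. Friction and masses are not known exactly. Their poses are not given: they have to be found in the camera images.
- case: Blue case fixed to the bench. Origin: on the bench under the centre of the open compartment; z up. Outside 206 mm along x; compartment 146 mm along y (walls 5 mm), then a closed deck 146 mm further to +y. Side walls (x = +-100 mm) 48 mm high, end walls and deck 40 mm. Plywood insert, top 14 mm above the bench, with pockets 60 mm apart: three round at y = -30 mm, three square at y = +30 mm.
- cover (a joint): Slide of the flat aluminium cover (192 x 146 x 5 mm, top face 45.5 mm above the bench) in m: 0 = fully shut over the compartment, 0.146 = fully open, over the deck; it moves along the case's +y and stays where it is left (about 2 N friction).
- cover_grip (a point): Centre of the black grip bar on the middle of the cover: 64 mm along the case's x, 14 mm along its y (pinch this), from 45.5 to 67.5 mm above the bench; this point is 58.5 mm above the bench.
- round_pocket0 (a point): A round pocket (54 mm across) in the case's insert. The pocket is 6 mm deep and 4 mm wider than the pad; this point is the centre of its floor (8 mm above the bench), axes as the case.
- square_pocket0 (a point): A square pocket (48 x 48 mm, sides along the case's axes) in the case's insert. The pocket is 6 mm deep and 4 mm wider than the pad; this point is the centre of its floor (8 mm above the bench), axes as the case.
- round_pocket1 (a point): A round pocket (54 mm across) in the case's insert. The pocket is 6 mm deep and 4 mm wider than the pad; this point is the centre of its floor (8 mm above the bench), axes as the case.
- square_pocket1 (a point): A square pocket (48 x 48 mm, sides along the case's axes) in the case's insert. The pocket is 6 mm deep and 4 mm wider than the pad; this point is the centre of its floor (8 mm above the bench), axes as the case.
- round_pocket2 (a point): A round pocket (54 mm across) in the case's insert. The pocket is 6 mm deep and 4 mm wider than the pad; this point is the centre of its floor (8 mm above the bench), axes as the case.
- square_pocket2 (a point): A square pocket (48 x 48 mm, sides along the case's axes) in the case's insert. The pocket is 6 mm deep and 4 mm wider than the pad; this point is the centre of its floor (8 mm above the bench), axes as the case.
- round_pad0: Round backing pad (may be absent): grey disc 50 mm across, 8 mm thick, with a round steel boss 16 mm across and 18 mm tall on top. Origin: centre of its underside; z up through the boss.
- round_pad1: Round backing pad (may be absent): grey disc 50 mm across, 8 mm thick, with a round steel boss 16 mm across and 18 mm tall on top. Origin: centre of its underside; z up through the boss.
- round_pad2: Round backing pad (may be absent): grey disc 50 mm across, 8 mm thick, with a round steel boss 16 mm across and 18 mm tall on top. Origin: centre of its underside; z up through the boss.
- square_pad0: Square backing pad (may be absent): grey plate 44 x 44 mm, 8 mm thick, with a square steel boss 16 x 16 mm and 18 mm tall on top, sides parallel to the plate's, along its x and y. Origin: centre of its underside; z up through the boss.
- square_pad1: Square backing pad (may be absent): grey plate 44 x 44 mm, 8 mm thick, with a square steel boss 16 x 16 mm and 18 mm tall on top, sides parallel to the plate's, along its x and y. Origin: centre of its underside; z up through the boss.
- square_pad2: Square backing pad (may be absent): grey plate 44 x 44 mm, 8 mm thick, with a square steel boss 16 x 16 mm and 18 mm tall on top, sides parallel to the plate's, along its x and y. Origin: centre of its underside; z up through the boss.
- counter: Grey piece counter fixed to the bench, 96 x 96 x 28 mm, with a white dial and a black reset knob on top. Origin: centre of its underside; the long thick zero mark lies on the dial towards its +x.
- reset_knob (a joint): Angle of the reset knob in rad: 0 = at the zero stop (white pointer at the zero mark, the counter's +x); grows clockwise seen from above, to 2.8. So resetting turns it anticlockwise from above. It stays where it is left.
- knob_grip (a point): On the knob's axis, 50 mm above the bench, at the height to grip: bar grip 44 mm long, 13 mm thick, from 38 to 60 mm above the bench, on a skirt 48 mm across. This point's x axis runs along the bar to the white pointer end and turns with the knob.
- tape_roll: Bystander: roll of packing tape lying flat, 100 mm across, 48 mm high. Origin: centre of its underside.
- glue_tin: Bystander: glue tin, 66 mm across, 70 mm tall. Origin: centre of its underside.
- scraper: Bystander: hand scraper 200 mm long lying on the bench. Origin: its underside, near the middle.
There are look-alikes about, which are no part of the job. Leave any green or yellow look-alike of the round_pad1 alone.

How it is judged:
By the outcome, as a careful person would: the job done as asked, in the order asked, and still so for the second after the job is handed in, with the robot touching nothing.
Of round_pad0, round_pad1, round_pad2, square_pad0, square_pad1, square_pad2 only 4 to 6 are there at a start; the rules pass over those that are not, and their reading is None.
At some moment in a run one of round_pad0, round_pad1, round_pad2, square_pad0, square_pad1, square_pad2 may be knocked a few centimetres aside while the robot is not near it.
Once in a run the grip may slacken for a moment while it holds something.
It also fails if it takes over 210 s, if anything falls off the work surface, if the arm or the gripper's body presses on something with over 40 N, if the wrist force passes 120 N, or if a joint passes its speed limit or range.

## Working session

There is one attempt and no reset: what is moved stays moved. The work goes in short steps, Python scripts to look and compute and a tool call to move; the robot and the scene stay as the last step left them, time stands still between calls to the robot, and variables do not carry over. Pictures are saved under pics/ and viewed, and the job is handed in when it is done.

Besides the shell and the picture viewer there is one more tool, called after "Emit:" as name(argument=value, ...) on one line, values as JSON. servo_tool: Moves the arm, as the interface text tells. Its arguments: {"type":"object","properties":{"motion":{"type":"array","items":{"type":"number"}},"gripper":{"type":"number"},"force":{"type":"number"}},"required":["motion"]}

```bash
mkdir -p pics
cat > h.py <<'E'
import numpy as np, cv2
from station import ctrl
def cam(n):
    c=ctrl.camera(n); c['K']=np.array([[c['fx'],0,c['cx']],[0,c['fy'],c['cy']],[0,0,1.]]); c['R']=cv2.Rodrigues(np.array(c['rvec'],float))[0]; c['t']=np.array(c['tvec'],float).reshape(3); c['d']=np.array(c['dist_coeffs'],float); return c
def ray(c,uv,z):
    p=cv2.undistortPoints(np.array(uv,float).reshape(-1,1,2),c['K'],c['d']).reshape(-1,2)
    d=np.c_[p,np.ones(len(p))]@c['R']; o=-c['R'].T@c['t']
    s=(z-o[2])/d[:,2]; return o+d*s[:,None]
def proj(c,P): return cv2.projectPoints(np.array(P,float).reshape(-1,1,3),np.array(c['rvec'],float),c['t'],c['K'],c['d'])[0].reshape(-1,2)
def cloud(c):
    h,w=c['z_map'].shape; u,v=np.meshgrid(np.arange(w),np.arange(h))
    p=cv2.undistortPoints(np.stack([u,v],-1).reshape(-1,1,2).astype(float),c['K'],c['d']).reshape(-1,2)
    z=c['z_map'].reshape(-1,1); X=(np.c_[p,np.ones(len(p))]*z-c['t'])@c['R']; X[z[:,0]==0]=np.nan
    return X.reshape(h,w,3)
def save(n,im): cv2.imwrite('pics/'+n+'.png',cv2.cvtColor(im,cv2.COLOR_RGB2BGR))
def obs():
    o=ctrl.get_obs(); print({k:np.round(v,3).tolist() for k,v in o.items() if k in('time_s','qpos','ee_pos','eef_rot','force','grip_width')}); return o
def axes():
    from scipy.spatial.transform import Rotation as R
    o=ctrl.get_obs(); return np.array(o['ee_pos']),R.from_euler('xyz',o['eef_rot']).as_matrix()
E
python3 - <<'E'
from h import *
obs(); p,R=axes(); print(R.round(3))
for n in('top','side'):
    c=cam(n); save(n+'0',c['color']); print(n,c['fx'],c['cx'],c['cy'],c['d'],-c['R'].T@c['t'],c['R'].round(2).tolist())
E
```

```text
{'time_s': 0.0, 'qpos': [1.102, 0.3, 1.522, 0.0, 1.321, -0.067], 'ee_pos': [0.215, 0.506, 0.205], 'eef_rot': [3.06, 1.57, -2.054], 'force': [-0.26, 0.161, -0.577], 'grip_width': 0.094}
[[-0.001 -0.92   0.391]
 [-0.001  0.391  0.92 ]
 [-1.     0.    -0.001]]
top 365.46715356566074 322.0551920816337 204.38753255359975 [-0.01927573  0.          0.          0.          0.        ] [ 0.54202717 -0.13670191  0.75776687] [[-0.01, -1.0, 0.01], [-1.0, 0.01, -0.09], [0.09, -0.01, -1.0]]
side 370.71726952354817 324.89730868521553 205.06226541697833 [-0.07025091  0.          0.          0.          0.        ] [ 0.33771236 -0.55655984  0.65143863] [[0.84, -0.55, -0.01], [-0.42, -0.63, -0.66], [0.35, 0.56, -0.75]]
```

View pics/top0.png

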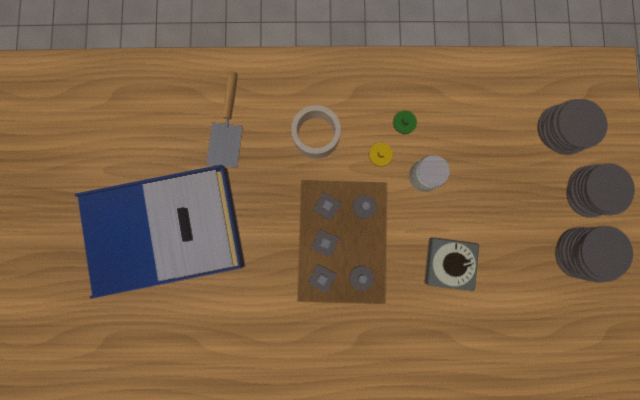

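View pics/side0.png

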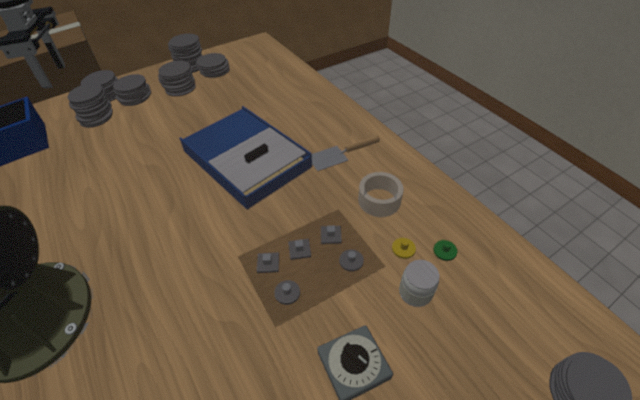

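Run:
```python
from h import *
c=cam('top'); im=c['color']; X=cloud(c)
save('c1',cv2.resize(im[160:310,70:250],None,fx=4,fy=4,interpolation=cv2.INTER_CUBIC))
save('c2',cv2.resize(im[110:310,290:490],None,fx=3,fy=3,interpolation=cv2.INTER_CUBIC))
for n,u,v in [('s',326,206),('s',324,243),('s',322,278),('r',364,206),('r',362,279),('knob',456,264),('grip',185,224),('cov',200,250),('deck',120,240),('mat',345,245),('bench',520,330),('strip',226,205)]:
    print(n,X[v,u].round(4))
```

```text
s [ 0.6032 -0.1543  0.0251]
s [ 0.5292 -0.1494  0.0251]
s [ 0.4604 -0.1446  0.0265]
r [ 0.6023 -0.2308  0.0261]
r [ 0.4576 -0.2236  0.0278]
knob [ 0.4871 -0.3989  0.062 ]
grip [0.5683 0.113  0.067 ]
cov [0.5187 0.0903 0.0467]
deck [0.5394 0.2494 0.0399]
mat [ 0.5242 -0.193   0.0021]
bench [ 3.463e-01 -5.493e-01  5.000e-04]
strip [0.6079 0.0485 0.0172]
```

View pics/c1.png

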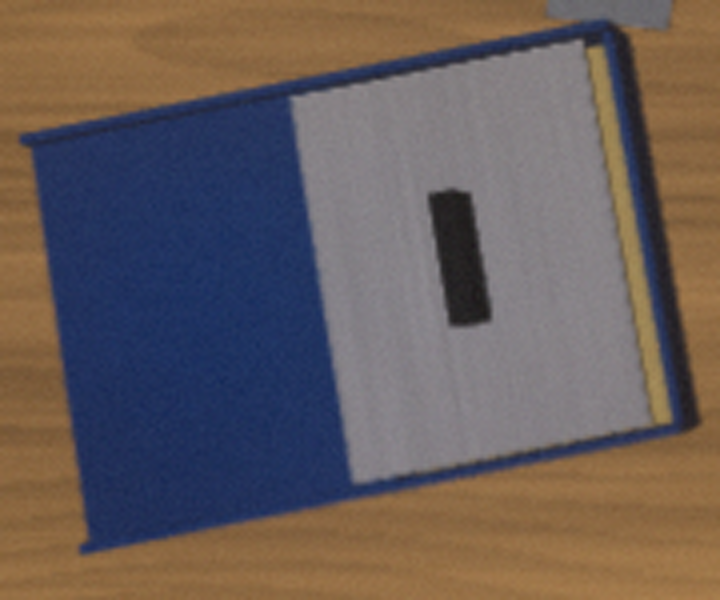

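View pics/c2.png

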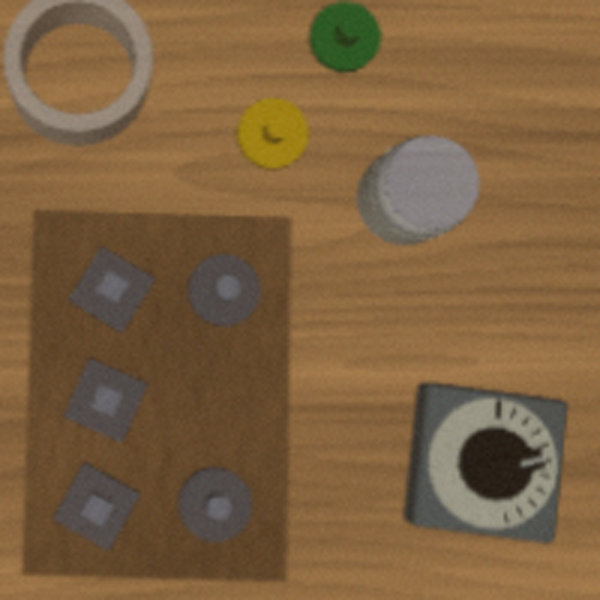

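Run:
```python
from h import *
c=cam('top'); im=c['color'].astype(int); r,g,b=im[...,0],im[...,1],im[...,2]
def line(P): 
    vx,vy,x,y=cv2.fitLine(P.astype(np.float32),cv2.DIST_HUBER,0,1e-3,1e-3).ravel(); return np.array([x,y]),np.array([vx,vy])
m=(b>r+15)&(b>g+15)
m=m.astype(np.uint8); m[:, :60]=0; m[:,260:]=0
# top / bottom edges per column
up=[];lo=[]
for u in range(90,215):
    v=np.where(m[:,u])[0]; v=v[(v>150)&(v<310)]; up.append((u,v.min()-.5)); lo.append((u,v.max()+.5))
lo=[p for p in lo if p[0]>=96]
for n,e,z in(('up',up,.048),('lo',lo,.048)):
    P=ray(c,e,z)[:,:2]; p,d=line(P); d=d*np.sign(d[1]); print(n,p.round(4),d.round(4),'yaw',np.degrees(np.arctan2(-d[0],d[1])).round(2),'at y=.113 x',p[0]+(0.113-p[1])/d[1]*d[0])
le=[]; ri=[]
for v in range(205,285):
    u=np.where(m[v])[0]; le.append((u.min()-.5,v))
for v in range(185,255):
    u=np.where(m[v])[0]; ri.append((u.max()+.5,v))
for n,e,z in(('le',le,.04),('ri',ri,.0)):
    P=ray(c,e,z)[:,:2]; p,d=line(P); d*=np.sign(d[0]); print(n,p.round(4),d.round(4),'yaw',np.degrees(np.arctan2(d[1],d[0])).round(2))
k=(im.sum(2)<150).astype(np.uint8); k[:,:150]=0;k[:,215:]=0;k[:200]=0;k[250:]=0
cnt=max(cv2.findContours(k,0,2)[0],key=cv2.contourArea)
P=ray(c,cnt.reshape(-1,2),.0675)[:,:2].astype(np.float32); print('grip',cv2.minAreaRect(P))
X=cloud(c); print(X[...,2][k>0].round(3)[:60:6])
# cover left edge
q=(abs(r-b)<40)&(r>110); q[:, :130]=0;q[:,250:]=0;q[:165]=0;q[290:]=0
cl=[];cr=[]
for v in range(195,265):
    u=np.where(q[v])[0]; cl.append((u.min()-.5,v))
P=ray(c,cl,.0455)[:,:2]; p,d=line(P); d*=np.sign(d[0]); print('coverL',p,d,np.degrees(np.arctan2(d[1],d[0])))
# pads: boss & plate
g2=cv2.inRange(c['color'],(70,70,70),(190,190,190)); hsv=cv2.cvtColor(c['color'],cv2.COLOR_RGB2HSV)
pm=((hsv[...,1]<60)&(X[...,2]<.035)).astype(np.uint8); pm[:,:300]=0;pm[:,390:]=0;pm[:183]=0;pm[300:]=0
pm=cv2.morphologyEx(pm,cv2.MORPH_OPEN,np.ones((3,3)))
for cn in cv2.findContours(pm,0,2)[0]:
    if cv2.contourArea(cn)<150: continue
    P=ray(c,cn.reshape(-1,2),.008)[:,:2].astype(np.float32)
    (cx,cy),(w,h),a=cv2.minAreaRect(P); print(np.round([cx,cy,w,h,a],4), 'circ',np.round(cv2.minEnclosingCircle(P)[0],4))
```

```text
up [0.6598 0.1865] [-0.1866  0.9824] yaw 10.76 at y=.113 x 0.67380047
lo [0.4535 0.175 ] [-0.1891  0.982 ] yaw 10.9 at y=.113 x 0.46547964
le [0.5477 0.3218] [0.9824 0.1865] yaw 10.75
ri [0.5794 0.0393] [0.9826 0.1857] yaw 10.7
grip ((0.5688234567642212, 0.11367584764957428), (0.06202821433544159, 0.01755775697529316), 10.681988716125488)
[0.069 0.067 0.067 0.066 0.068 0.067 0.067 0.06  0.069 0.068]
coverL [0.5593327  0.18884924] [0.98198354 0.18896656] 10.89248
[ 4.58400e-01 -2.24000e-01  4.48000e-02  4.61000e-02  8.90049e+01] circ [ 0.458  -0.2244]
[ 4.57900e-01 -1.44300e-01  4.21000e-02  4.23000e-02  6.05569e+01] circ [ 0.4581 -0.144 ]
[ 5.29100e-01 -1.51400e-01  4.19000e-02  4.23000e-02  6.55237e+01] circ [ 0.5289 -0.1518]
[ 6.03900e-01 -2.33100e-01  4.56000e-02  4.55000e-02  8.93848e+01] circ [ 0.6036 -0.2329]
[ 6.04700e-01 -1.56400e-01  4.17000e-02  4.25000e-02  5.75326e+01] circ [ 0.6053 -0.1556]
```

```bash
cat >> h.py <<'E'
def goto(x,y,z,hd,p=None,R=None):
    if p is None: p,R=axes()
    d=R.T@(np.array([x,y,z])-p)*1000
    h0=np.degrees(np.arctan2(R[1,2],R[0,2])); r=-((hd-h0+180)%360-180)
    print('-> dx,dy,dz,roll',d.round(1),round(r,1),' h0',round(h0,1),'tilt x',R[:,0].round(4), 't',ctrl.get_obs()['time_s'])
E
python3 - <<'E'
from h import *
goto(.5688,.1137,.12,100.8)
E
```

```text
-> dx,dy,dz,roll [  85.3 -479.1 -222.7] -33.8  h0 67.0 tilt x [-3.e-04 -6.e-04 -1.e+00] t 0.2
```

Look-alikes for pads: green (405,122), yellow (381,154) and the dark disc stacks at the right edge (570,130)/(600,190)/(595,250). The pads I want are the grey ones on the mat: squares (326,206), (324,243), (322,278), and rounds (364,206), (362,279). The crop confirms three squares and two rounds. The cover grip is the black bar at (185,224).

Emit:
servo_tool(motion=[0,-60,-28,-4,0,-120,-56,-8,0,-180,-84,-13,0,-240,-112,-17,20,-300,-140,-21,40,-360,-168,-25,60,-420,-195,-30,85,-479,-223,-33.8,85,-479,-223,-33.8,85,-479,-223,-33.8,85,-479,-223,-33.8,85,-479,-223,-33.8], gripper=0.55, force=25)

```text
time_s: 1.7
ee_pos: [0.5684, 0.1146, 0.1211]
eef_rot: [-1.525, 1.57, 0.236]
force: [-0.4, 0.6, -0.3]
grip_width: 0.0518
```

Run:
```python
from h import *
obs(); goto(.5688,.1137,.05,100.8)
c=cam('side');save('s1',c['color'])
```

```text
{'time_s': 1.7, 'qpos': [0.136, 0.445, 1.527, 0.0, 1.169, -1.624], 'ee_pos': [0.568, 0.115, 0.121], 'eef_rot': [-1.525, 1.57, 0.236], 'force': [-0.377, 0.63, -0.322], 'grip_width': 0.052}
-> dx,dy,dz,roll [71.1 -0.1 -1. ] 0.0  h0 100.8 tilt x [ 8.e-04  2.e-04 -1.e+00] t 1.7
```

View pics/s1.png

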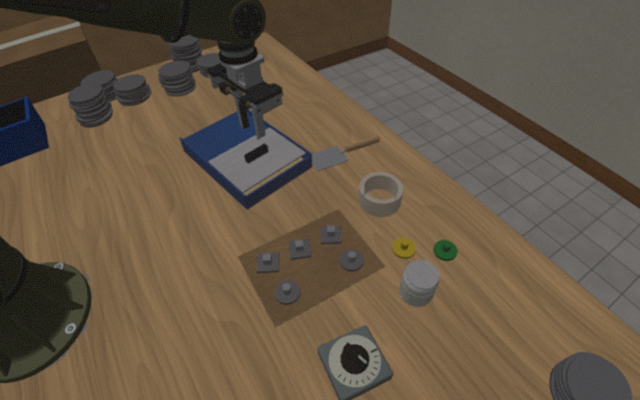

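The fingers hang over the bar (257,153) and the scene is unchanged. I'll descend and grip.

Emit:
servo_tool(motion=[35,0,0,0,60,0,0,0,71,0,0,0,71,0,0,0])

```text
time_s: 2.25
ee_pos: [0.5686, 0.114, 0.0496]
eef_rot: [1.561, 1.57, -2.963]
force: [-0.0, -0.5, 0.5]
grip_width: 0.0514
```

Emit:
servo_tool(motion=[0,0,0,0,0,0,0,0,0,0,0,0,0,0,0,0,0,0,0,0,0,0,0,0], gripper=0, force=30)

```text
time_s: 3.0
ee_pos: [0.5689, 0.1138, 0.0497]
eef_rot: [-1.306, 1.57, 0.453]
force: [-0.6, 2.4, 3.4]
grip_width: 0.014
```

Emit:
servo_tool(motion=[0,0,10,0,0,0,30,0,0,0,50,0,0,0,70,0,0,0,90,0,0,0,105,0,0,0,118,0,0,0,126,0,0,0,130,0,0,0,130,0])

```text
time_s: 4.25
ee_pos: [0.5443, 0.2423, 0.0497]
eef_rot: [-0.906, 1.57, 0.853]
force: [-1.1, 1.6, 5.0]
grip_width: 0.0138
```

Run:
```python
from h import *
obs(); goto(0,0,0,100.8)
```

```text
{'time_s': 4.25, 'qpos': [0.357, 0.565, 1.528, 0.0, 1.047, -1.402], 'ee_pos': [0.544, 0.242, 0.05], 'eef_rot': [-0.906, 1.57, 0.853], 'force': [-1.102, 1.57, 5.017], 'grip_width': 0.014}
-> dx,dy,dz,roll [  49.3  580.1 -136. ] 0.0  h0 100.8 tilt x [ 4.e-04  5.e-04 -1.e+00] t 4.25
```

Emit:
servo_tool(motion=[0,0,2,0,0,0,4,0,0,0,6,0,0,0,6,0,0,0,6,0])

```text
time_s: 4.88
ee_pos: [0.5433, 0.2475, 0.0497]
eef_rot: [-2.268, 1.57, -0.509]
force: [-1.2, -2.0, 5.6]
grip_width: 0.0138
```

Emit:
servo_tool(motion=[0,0,2,0,0,0,4,0,0,0,4,0,0,0,4,0])

```text
time_s: 5.38
ee_pos: [0.5433, 0.2476, 0.0496]
eef_rot: [2.999, 1.565, -1.526]
force: [1.8, -29.1, 8.5]
grip_width: 0.0136
```

Cover is at its stop (29 N against it, ~136 mm of travel). I'll relax, release and rise.

Emit:
servo_tool(motion=[0,0,-3,0,0,0,-4,0,0,0,-4,0])

```text
time_s: 5.75
ee_pos: [0.5433, 0.2474, 0.0497]
eef_rot: [-2.311, 1.57, -0.552]
force: [-0.9, -1.8, 5.9]
grip_width: 0.0138
```

Emit:
servo_tool(motion=[0,0,0,0,0,0,0,0,0,0,0,0,-40,0,0,0,-80,0,0,0,-110,0,0,0,-110,0,0,0], gripper=0.55)

```text
time_s: 6.62
ee_pos: [0.5441, 0.2476, 0.1616]
eef_rot: [-1.392, 1.567, 0.367]
force: [-0.3, -1.1, 0.1]
grip_width: 0.0519
```

Run:
```python
from h import *
obs()
for n in('top','side'):
    c=cam(n); save(n+'2',c['color'])
    if n=='top': save('c3',cv2.resize(c['color'][150:310,70:250],None,fx=4,fy=3.75,interpolation=cv2.INTER_CUBIC))
```

```text
{'time_s': 6.625, 'qpos': [0.366, 0.44, 1.434, 0.0, 1.264, -1.393], 'ee_pos': [0.544, 0.248, 0.162], 'eef_rot': [-1.392, 1.567, 0.367], 'force': [-0.273, -1.074, 0.13], 'grip_width': 0.052}
```

View pics/top2.png

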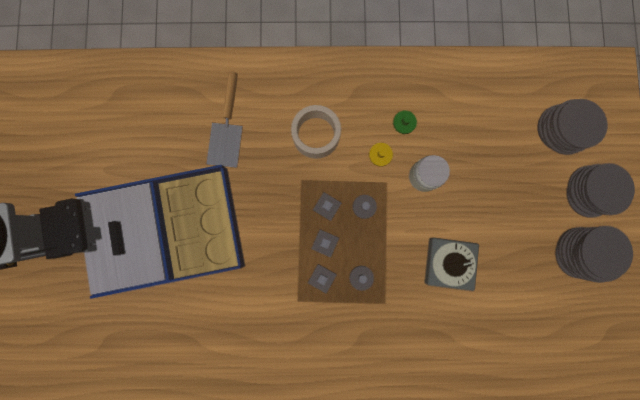

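View pics/side2.png

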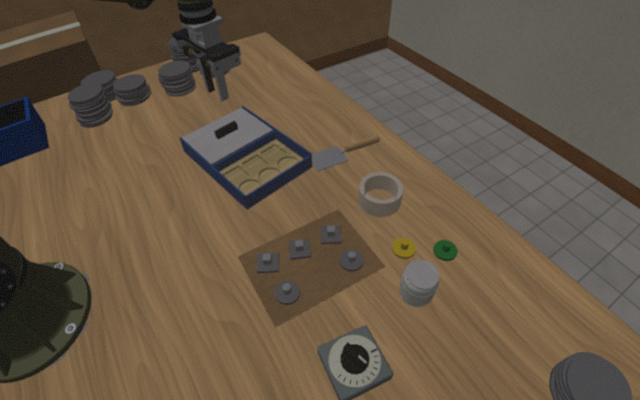

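```bash
cat >> h.py <<'E'
YAW=np.radians(10.8); EX=np.array([np.cos(YAW),np.sin(YAW)]); EY=np.array([-np.sin(YAW),np.cos(YAW)]); O=np.array([.5710,.1043])
def case(x,y): return O+x*EX+y*EY
def pads(c,verbose=1):
    X=cloud(c); hsv=cv2.cvtColor(c['color'],cv2.COLOR_RGB2HSV)
    pm=((hsv[...,1]<60)&(X[...,2]<.035)).astype(np.uint8); pm[:,:290]=0;pm[:,400:]=0;pm[:175]=0;pm[310:]=0
    pm=cv2.morphologyEx(pm,cv2.MORPH_OPEN,np.ones((3,3))); out=[]
    for cn in cv2.findContours(pm,0,2)[0]:
        if cv2.contourArea(cn)<150: continue
        P=ray(c,cn.reshape(-1,2),.008)[:,:2].astype(np.float32)
        (cx,cy),(w,h),a=cv2.minAreaRect(P)
        out.append((cx,cy,a))
        x,y,ww,hh=cv2.boundingRect(cn); g=c['color'][y:y+hh,x:x+ww].astype(int).sum(2)
        m=np.zeros(pm.shape,np.uint8); cv2.drawContours(m,[cn],-1,1,-1)
        print('plate',np.round([cx,cy],4),'ang',round(a,1),'wh',np.round([w,h],3),'area/rect',round(cv2.contourArea(P)/(w*h),2),'px',x+ww//2,y+hh//2)
    return out
E
python3 - <<'E'
from h import *
c=cam('top'); im=c['color'].copy()
S=4;x0,y0=150,150; big=cv2.resize(im[y0:300,x0:260],None,fx=S,fy=S,interpolation=cv2.INTER_CUBIC)
def dr(pts,z,col):
    p=proj(c,np.c_[pts,np.full(len(pts),z)]); q=((p-[x0,y0]+.5)*S-.5).round().astype(int); cv2.polylines(big,[q.reshape(-1,1,2)],True,col,1)
t=np.linspace(0,2*np.pi,40)
for i in(-.06,0,.06):
    dr(np.array([case(i+.027*np.cos(a),-.03+.027*np.sin(a)) for a in t]),.014,(255,0,0))
    dr(np.array([case(i+.024*a,.03+.024*b) for a,b in((1,1),(1,-1),(-1,-1),(-1,1))]),.014,(255,0,0))
dr(np.array([case(.103*a,.073*b) for a,b in((1,1),(1,-1),(-1,-1),(-1,1))]),.04,(0,255,0))
save('c4',big)
pads(c)
# boss tops in both cams at z=.026, and plate saved crop
for n,px in(('top',0),('side',0)):
    cc=cam(n)
    if n=='top': save('c5',cv2.resize(cc['color'][190:295,300:390],None,fx=6,fy=5.7,interpolation=cv2.INTER_CUBIC))
    else: save('c6',cv2.resize(cc['color'][215:310,240:370],None,fx=6,fy=6,interpolation=cv2.INTER_CUBIC))
E
```

```text
plate [ 0.4584 -0.224 ] ang 89.0 wh [0.045 0.046] area/rect 0.8 px 361 278
plate [ 0.4579 -0.1444] ang 60.5 wh [0.042 0.042] area/rect 0.9 px 322 279
plate [ 0.5291 -0.1514] ang 65.5 wh [0.042 0.042] area/rect 0.9 px 325 243
plate [ 0.6039 -0.2331] ang 89.4 wh [0.046 0.046] area/rect 0.79 px 364 206
plate [ 0.6042 -0.1563] ang 57.6 wh [0.042 0.043] area/rect 0.88 px 327 206
```

View pics/c4.png

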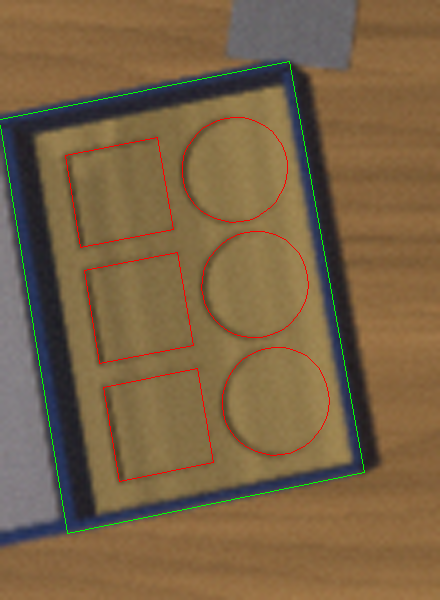

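View pics/c5.png

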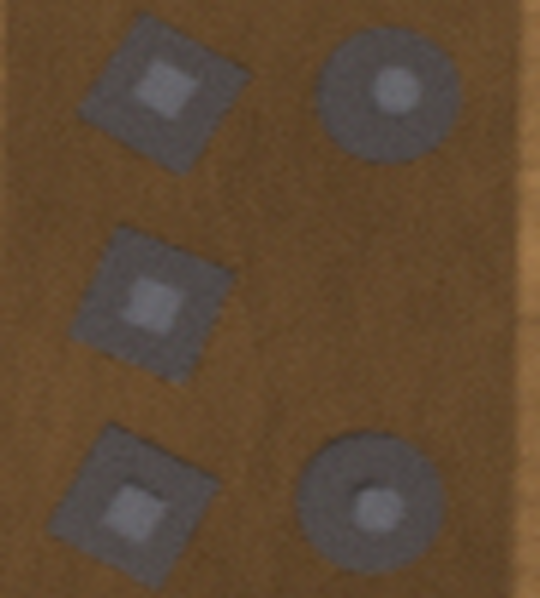

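View pics/c6.png

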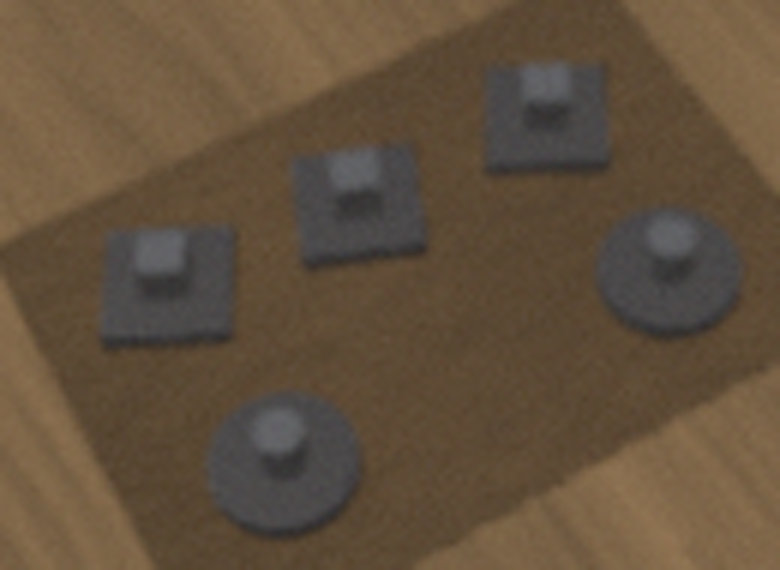

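Run:
```python
from h import *
c=cam('top')
b=np.array([(165,90),(397,90),(154,305),(135,513),(378,507)])/[6,5.7]+[300,190]-.5+.08
print(ray(c,b,.026).round(4))
s=cam('side'); b=np.array([(547,82),(670,237),(355,172),(161,253),(279,433)])/6+[240,215]-.4
print(ray(s,b,.026).round(4))
for i in(-.06,0,.06): print(case(i,-.03).round(4),case(i,.03).round(4))
goto(.6042,-.156,.09,57.6)
```

```text
[[ 0.6043 -0.1565  0.026 ]
 [ 0.6035 -0.2343  0.026 ]
 [ 0.529  -0.1519  0.026 ]
 [ 0.4573 -0.1448  0.026 ]
 [ 0.4583 -0.2249  0.026 ]]
[[ 0.605  -0.1564  0.026 ]
 [ 0.603  -0.2336  0.026 ]
 [ 0.5285 -0.1522  0.026 ]
 [ 0.4574 -0.1449  0.026 ]
 [ 0.4575 -0.2255  0.026 ]]
[0.5177 0.0636] [0.5064 0.1225]
[0.5766 0.0748] [0.5654 0.1338]
[0.6356 0.0861] [0.6243 0.145 ]
-> dx,dy,dz,roll [  68.6   15.2 -407.4] 43.2  h0 100.8 tilt x [-1.4e-03 -5.0e-04 -1.0e+00] t 6.975
```

Emit:
servo_tool(motion=[0,2,-45,5,0,4,-100,11,10,6,-155,17,20,8,-210,23,30,10,-265,29,45,12,-320,35,60,14,-370,40,69,15,-400,43.2,69,15,-407,43.2,69,15,-407,43.2,69,15,-407,43.2,69,15,-407,43.2], gripper=0.45, force=40)

```text
time_s: 8.48
ee_pos: [0.6049, -0.1545, 0.0909]
eef_rot: [-1.228, 1.57, -0.222]
force: [-0.2, 0.3, 0.1]
grip_width: 0.0422
```

Run:
```python
from h import *
obs(); goto(.6044,-.1564,.0115,57.6)
c=cam('top');save('t3',c['color']); c=cam('side');save('s3',c['color'])
```

```text
{'time_s': 8.475, 'qpos': [-0.309, 0.571, 1.411, 0.0, 1.159, -1.315], 'ee_pos': [0.605, -0.154, 0.091], 'eef_rot': [-1.228, 1.57, -0.222], 'force': [-0.163, 0.256, 0.075], 'grip_width': 0.042}
-> dx,dy,dz,roll [79.4 -0.6 -1.9] 0.1  h0 57.7 tilt x [ 5.e-04 -1.e-04 -1.e+00] t 8.475
```

View pics/s3.png

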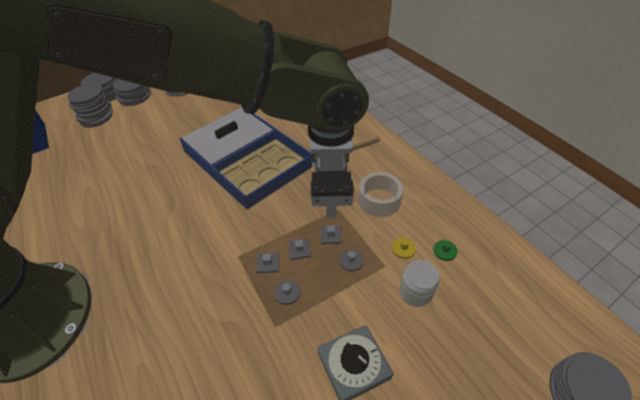

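Emit:
servo_tool(motion=[30,0,-1,0,50,0,-1,0,50,0,-1,0,50,0,-1,0])

```text
time_s: 9.07
ee_pos: [0.6046, -0.1563, 0.0413]
eef_rot: [-1.324, 1.57, -0.319]
force: [0.1, -0.2, -0.9]
grip_width: 0.0421
```

Run:
```python
from h import *
goto(.6044,-.1564,.0115,57.6)
```

```text
-> dx,dy,dz,roll [29.8  0.1 -0.2] -0.0  h0 57.6 tilt x [ 9.e-04 -3.e-04 -1.e+00] t 9.075
```

Emit:
servo_tool(motion=[20,0,0,0,29.5,0,0,0,29.5,0,0,0])

```text
time_s: 9.45
ee_pos: [0.6036, -0.1561, 0.0098]
eef_rot: [1.838, 1.569, 2.843]
force: [0.2, -1.0, -0.1]
grip_width: 0.0423
```

Emit:
servo_tool(motion=[0,0,0,0,0,0,0,0,0,0,0,0,0,0,0,0,0,0,0,0], gripper=0, force=40)

```text
time_s: 10.07
ee_pos: [0.6043, -0.1563, 0.0113]
eef_rot: [-1.354, 1.57, -0.349]
force: [0.1, 0.2, 3.4]
grip_width: 0.0156
```

Emit:
servo_tool(motion=[-20,0,0,0,-50,0,0,0,-80,0,0,0,-80,0,0,0])

```text
time_s: 10.58
ee_pos: [0.6053, -0.1566, 0.0943]
eef_rot: [-1.319, 1.566, -0.314]
force: [0.3, -0.7, -1.3]
grip_width: 0.0153
```

Run:
```python
from h import *
obs()
goto(*case(.06,.03),.092,100.8)
```

```text
{'time_s': 10.575, 'qpos': [-0.312, 0.567, 1.41, -0.0, 1.16, -1.317], 'ee_pos': [0.605, -0.157, 0.094], 'eef_rot': [-1.319, 1.566, -0.314], 'force': [0.271, -0.674, -1.301], 'grip_width': 0.015}
-> dx,dy,dz,roll [  1.9 145.7 264.8] -43.2  h0 57.6 tilt x [ 0.0048 -0.0016 -1.    ] t 10.575
```

Emit:
servo_tool(motion=[0,10,18,-4,0,30,54,-10,0,52,95,-16,0,74,135,-22,0,96,175,-28,0,116,210,-34,0,134,242,-39,0,143,259,-42.5,0,146,265,-43.2,0,146,265,-43.2,0,146,265,-43.2,0,146,265,-43.2,0,146,265,-43.2])

```text
time_s: 12.2
ee_pos: [0.6231, 0.1453, 0.091]
eef_rot: [-2.002, 1.571, -0.244]
force: [-0.6, 0.4, -0.3]
grip_width: 0.0154
```

Run:
```python
from h import *
obs()
goto(*case(.06,.03),.0195,100.8)
for n in('top','side'):
    c=cam(n); save(n+'4',c['color'])
```

```text
{'time_s': 12.2, 'qpos': [0.172, 0.604, 1.359, -0.0, 1.179, -1.586], 'ee_pos': [0.623, 0.145, 0.091], 'eef_rot': [-2.002, 1.571, -0.244], 'force': [-0.623, 0.368, -0.343], 'grip_width': 0.015}
-> dx,dy,dz,roll [71.5 -1.2 -0.5] -0.1  h0 100.7 tilt x [ 1.e-04 -0.e+00 -1.e+00] t 12.2
```

View pics/side4.png

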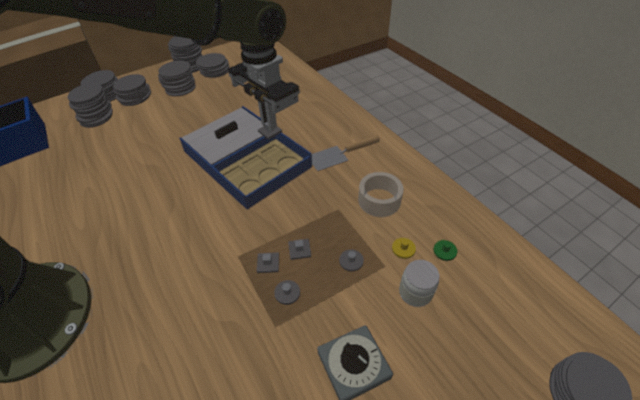

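Emit:
servo_tool(motion=[20,-1,0,0,45,-1,0,0,58,-1,0,0,58,-1,0,0,58,-1,0,0])

```text
time_s: 12.92
ee_pos: [0.6244, 0.146, 0.0336]
eef_rot: [-1.589, 1.57, 0.17]
force: [0.2, -0.5, 0.0]
grip_width: 0.0157
```

Run:
```python
from h import *
goto(*case(.06,.03),.0195,100.8)
```

```text
-> dx,dy,dz,roll [14.1  0.3 -1. ] -0.0  h0 100.8 tilt x [ 1.e-03  2.e-04 -1.e+00] t 12.925
```

Emit:
servo_tool(motion=[6,0,-1,0,11,0,-1,0,14,0,-1,0,14,0,-1,0,14,0,-1,0])

```text
time_s: 13.55
ee_pos: [0.6241, 0.1449, 0.0193]
eef_rot: [1.811, 1.571, -2.713]
force: [-4.0, -1.1, 5.3]
grip_width: 0.0155
```

Emit:
servo_tool(motion=[0,0,0,0,0,0,0,0,0,0,0,0,-20,0,0,0,-60,0,0,0,-100,0,0,0,-120,0,0,0,-120,0,0,0], gripper=0.32)

```text
time_s: 14.55
ee_pos: [0.6249, 0.1451, 0.1417]
eef_rot: [-1.59, 1.567, 0.169]
force: [0.6, -1.2, -0.9]
grip_width: 0.0299
```

Run:
```python
from h import *
obs()
goto(.5288,-.152,.09,65.5)
for n in('top','side'):
    c=cam(n); save(n+'5',c['color'])
    if n=='side': save('c7',cv2.resize(c['color'][120:220,170:330],None,fx=4,fy=4))
    else: pads(c)
```

```text
{'time_s': 14.55, 'qpos': [0.171, 0.554, 1.312, -0.0, 1.271, -1.588], 'ee_pos': [0.625, 0.145, 0.142], 'eef_rot': [-1.59, 1.567, 0.169], 'force': [0.613, -1.242, -0.897], 'grip_width': 0.03}
-> dx,dy,dz,roll [  51.1  150.2 -273.9] 35.3  h0 100.8 tilt x [ 4.e-03  7.e-04 -1.e+00] t 14.55
plate [ 0.4584 -0.224 ] ang 89.0 wh [0.045 0.046] area/rect 0.81 px 361 278
plate [ 0.4578 -0.1443] ang 60.6 wh [0.042 0.042] area/rect 0.9 px 322 279
plate [ 0.5291 -0.1513] ang 66.2 wh [0.042 0.042] area/rect 0.91 px 325 243
plate [ 0.6039 -0.2331] ang 89.4 wh [0.046 0.046] area/rect 0.8 px 364 206
```

View pics/c7.png

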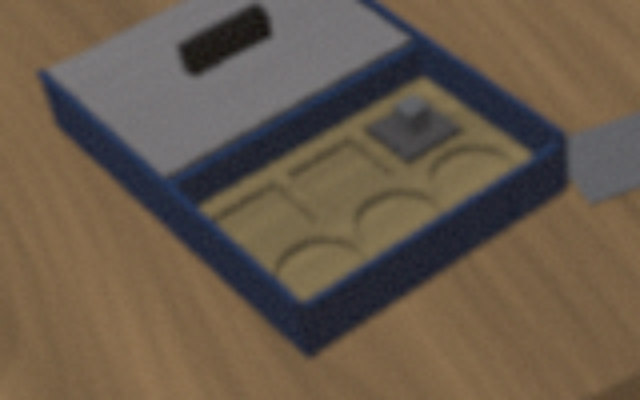

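The square pad sits in its corner pocket (crop 412,128). Now the second square.

Emit:
servo_tool(motion=[0,10,-18,4,0,30,-54,9,0,52,-95,15,5,75,-137,21,15,98,-180,27,25,118,-216,31,40,135,-248,34,50,147,-268,34.8,60,150,-274,34.8,60,150,-274,34.8,60,150,-274,34.8,60,150,-274,34.8], gripper=0.45)

```text
time_s: 16.15
ee_pos: [0.5284, -0.1517, 0.0793]
eef_rot: [-1.449, 1.57, -0.296]
force: [0.4, 0.1, -0.2]
grip_width: 0.0422
```

Run:
```python
from h import *
obs()
goto(.5289,-.1518,.0115,66)
```

```text
{'time_s': 16.15, 'qpos': [-0.346, 0.436, 1.65, 0.0, 1.056, -1.499], 'ee_pos': [0.528, -0.152, 0.079], 'eef_rot': [-1.449, 1.57, -0.296], 'force': [0.389, 0.113, -0.201], 'grip_width': 0.042}
-> dx,dy,dz,roll [67.8 -0.5  0.1] 0.0  h0 66.0 tilt x [ 5.e-04 -2.e-04 -1.e+00] t 16.15
```

Emit:
servo_tool(motion=[25,0,0,0,50,0,0,0,64,0,0,0,67.5,0,0,0,67.5,0,0,0])

```text
time_s: 16.77
ee_pos: [0.5284, -0.1523, 0.012]
eef_rot: [-1.544, 1.57, -0.392]
force: [-0.4, -0.7, 0.7]
grip_width: 0.0422
```

Emit:
servo_tool(motion=[0,0,0,0,0,0,0,0,0,0,0,0,0,0,0,0,0,0,0,0], gripper=0)

```text
time_s: 17.4
ee_pos: [0.5282, -0.1523, 0.0117]
eef_rot: [-1.447, 1.57, -0.296]
force: [-0.7, 0.6, 4.6]
grip_width: 0.0158
```

Emit:
servo_tool(motion=[-20,0,0,0,-50,0,0,0,-80,0,0,0,-80,0,0,0])

```text
time_s: 17.9
ee_pos: [0.5289, -0.1526, 0.0931]
eef_rot: [-1.511, 1.567, -0.36]
force: [-0.0, 0.1, -1.6]
grip_width: 0.0158
```

Run:
```python
from h import *
obs()
goto(*case(0,.03),.092,100.8)
```

```text
{'time_s': 17.9, 'qpos': [-0.347, 0.417, 1.64, -0.0, 1.081, -1.499], 'ee_pos': [0.529, -0.153, 0.093], 'eef_rot': [-1.511, 1.567, -0.36], 'force': [-0.008, 0.128, -1.61], 'grip_width': 0.016}
-> dx,dy,dz,roll [  0.9  83.2 276.4] -34.8  h0 66.0 tilt x [ 0.0032 -0.0012 -1.    ] t 17.9
```

Emit:
servo_tool(motion=[0,6,20,-3,0,17,56,-8,0,29,97,-14,0,42,140,-19,0,54,180,-25,0,65,217,-30,0,75,250,-33,0,81,269,-34.8,0,83,276,-34.8,0,83,276,-34.8,0,83,276,-34.8,0,83,276,-34.8])

```text
time_s: 19.4
ee_pos: [0.5646, 0.1328, 0.0915]
eef_rot: [-2.253, 1.571, -0.495]
force: [0.6, -0.0, -0.2]
grip_width: 0.0151
```

Emit:
servo_tool(motion=[20,0,0,0,45,0,0,0,57,0,0,0,57,0,0,0,57,0,0,0])

```text
time_s: 20.02
ee_pos: [0.5651, 0.1336, 0.0354]
eef_rot: [-1.61, 1.57, 0.149]
force: [0.2, 0.2, -1.2]
grip_width: 0.016
```

Run:
```python
from h import *
obs()
goto(*case(0,.03),.0195,100.8)
```

```text
{'time_s': 20.025, 'qpos': [0.169, 0.557, 1.583, -0.0, 1.001, -1.59], 'ee_pos': [0.565, 0.134, 0.035], 'eef_rot': [-1.61, 1.57, 0.149], 'force': [0.215, 0.162, -1.232], 'grip_width': 0.016}
-> dx,dy,dz,roll [15.9 -0.3  0.1] -0.0  h0 100.8 tilt x [ 1.3e-03  2.0e-04 -1.0e+00] t 20.025
```

Emit:
servo_tool(motion=[6,0,0,0,12,0,0,0,15.5,0,0,0,15.5,0,0,0,15.5,0,0,0])

```text
time_s: 20.65
ee_pos: [0.5645, 0.1336, 0.0197]
eef_rot: [1.866, 1.571, -2.659]
force: [-6.9, -1.4, 11.9]
grip_width: 0.0158
```

Emit:
servo_tool(motion=[0,0,0,0,0,0,0,0,0,0,0,0,-20,0,0,0,-60,0,0,0,-100,0,0,0,-120,0,0,0,-120,0,0,0], gripper=0.32)

```text
time_s: 21.65
ee_pos: [0.5651, 0.1337, 0.1401]
eef_rot: [-1.588, 1.568, 0.17]
force: [-0.4, -0.7, -0.4]
grip_width: 0.0303
```

Run:
```python
from h import *
obs()
for n in('top','side'):
    c=cam(n); save(n+'6',c['color'])
    if n=='side': save('c8',cv2.resize(c['color'][120:220,170:330],None,fx=4,fy=4))
    else: pads(c)
goto(.4576,-.1447,.062,60.6)
```

```text
{'time_s': 21.65, 'qpos': [0.169, 0.425, 1.508, 0.0, 1.206, -1.59], 'ee_pos': [0.565, 0.134, 0.14], 'eef_rot': [-1.588, 1.568, 0.17], 'force': [-0.444, -0.684, -0.415], 'grip_width': 0.03}
plate [ 0.4584 -0.224 ] ang 89.0 wh [0.045 0.046] area/rect 0.79 px 361 278
plate [ 0.4578 -0.1444] ang 60.3 wh [0.042 0.042] area/rect 0.91 px 322 279
plate [ 0.6039 -0.2331] ang 89.4 wh [0.046 0.046] area/rect 0.8 px 364 206
-> dx,dy,dz,roll [  76.1  156.7 -253.4] 40.2  h0 100.8 tilt x [-1.2e-03 -2.0e-04 -1.0e+00] t 21.75
```

View pics/c8.png

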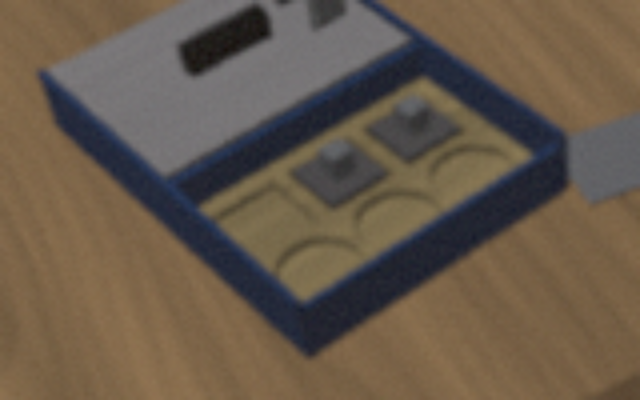

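Both squares are seated. Now the third square.

Emit:
servo_tool(motion=[0,11,-18,4,0,32,-52,9,0,55,-90,15,5,80,-130,21,15,104,-168,28,30,125,-202,34,45,142,-230,39,60,153,-247,40.2,72,157,-253,40.2,75,157,-253,40.2,75,157,-253,40.2,75,157,-253,40.2], gripper=0.45)

```text
time_s: 23.25
ee_pos: [0.4581, -0.1439, 0.0643]
eef_rot: [-1.387, 1.57, -0.329]
force: [0.4, -1.1, 0.0]
grip_width: 0.0423
```

Run:
```python
from h import *
obs()
goto(.4576,-.1446,.0115,60.5)
```

```text
{'time_s': 23.25, 'qpos': [-0.381, 0.322, 1.855, 0.0, 0.964, -1.439], 'ee_pos': [0.458, -0.144, 0.064], 'eef_rot': [-1.387, 1.57, -0.329], 'force': [0.377, -1.089, 0.016], 'grip_width': 0.042}
-> dx,dy,dz,roll [52.8  0.1 -0.9] 0.1  h0 60.6 tilt x [ 6.e-04 -2.e-04 -1.e+00] t 23.25
```

Emit:
servo_tool(motion=[25,0,-0.5,0,42,0,-0.5,0,51,0,-0.5,0,52,0,-0.5,0,52,0,-0.5,0])

```text
time_s: 23.88
ee_pos: [0.4578, -0.1448, 0.0125]
eef_rot: [-1.455, 1.57, -0.398]
force: [0.3, -0.2, 0.6]
grip_width: 0.0424
```

Emit:
servo_tool(motion=[0,0,0,0,0,0,0,0,0,0,0,0,0,0,0,0,0,0,0,0], gripper=0)

```text
time_s: 24.5
ee_pos: [0.4575, -0.1448, 0.0121]
eef_rot: [-1.501, 1.571, -0.444]
force: [-0.7, 1.3, 4.5]
grip_width: 0.0154
```

Emit:
servo_tool(motion=[-20,0,0,0,-50,0,0,0,-80,0,0,0,-80,0,0,0])

```text
time_s: 25.0
ee_pos: [0.4582, -0.1451, 0.0934]
eef_rot: [-1.45, 1.567, -0.393]
force: [0.5, 0.5, -1.4]
grip_width: 0.0153
```

Run:
```python
from h import *
obs()
goto(*case(-.06,.03),.092,100.8)
```

```text
{'time_s': 25.0, 'qpos': [-0.383, 0.276, 1.835, -0.0, 1.027, -1.44], 'ee_pos': [0.458, -0.145, 0.093], 'eef_rot': [-1.45, 1.567, -0.393], 'force': [0.514, 0.49, -1.351], 'grip_width': 0.015}
-> dx,dy,dz,roll [  1.2  89.5 256.8] -40.2  h0 60.6 tilt x [ 0.0031 -0.0013 -1.    ] t 25.0
```

Emit:
servo_tool(motion=[0,6,18,-4,0,18,52,-9,0,31,90,-15,0,45,130,-21,0,58,168,-28,0,70,202,-34,0,80,232,-38,0,87,250,-40.2,0,89.5,257,-40.2,0,89.5,257,-40.2,0,89.5,257,-40.2,0,89.5,257,-40.2])

```text
time_s: 26.5
ee_pos: [0.5057, 0.1225, 0.092]
eef_rot: [-2.16, 1.571, -0.402]
force: [0.7, -0.9, -0.2]
grip_width: 0.0154
```

Emit:
servo_tool(motion=[20,0,0,0,45,0,0,0,57,0,0,0,57,0,0,0,57,0,0,0])

```text
time_s: 27.12
ee_pos: [0.5062, 0.1231, 0.0358]
eef_rot: [-1.619, 1.57, 0.14]
force: [0.2, 0.5, -0.5]
grip_width: 0.0155
```

Run:
```python
from h import *
obs()
goto(*case(-.06,.03),.0200,100.8)
```

```text
{'time_s': 27.125, 'qpos': [0.168, 0.445, 1.758, -0.0, 0.937, -1.591], 'ee_pos': [0.506, 0.123, 0.036], 'eef_rot': [-1.619, 1.57, 0.14], 'force': [0.195, 0.454, -0.532], 'grip_width': 0.016}
-> dx,dy,dz,roll [15.8 -0.1 -0.6] -0.0  h0 100.8 tilt x [ 1.2e-03  2.0e-04 -1.0e+00] t 27.125
```

Emit:
servo_tool(motion=[6,0,-0.5,0,12,0,-0.5,0,15.5,0,-0.5,0,15.5,0,-0.5,0,15.5,0,-0.5,0])

```text
time_s: 27.75
ee_pos: [0.5057, 0.1226, 0.0201]
eef_rot: [1.773, 1.57, -2.752]
force: [-6.9, -1.8, 13.2]
grip_width: 0.0156
```

Emit:
servo_tool(motion=[0,0,0,0,0,0,0,0,0,0,0,0,-20,0,0,0,-60,0,0,0,-100,0,0,0,-120,0,0,0,-120,0,0,0], gripper=0.32)

```text
time_s: 28.75
ee_pos: [0.5064, 0.1227, 0.1405]
eef_rot: [-1.597, 1.568, 0.162]
force: [-0.4, 0.1, -0.3]
grip_width: 0.0299
```

Run:
```python
from h import *
obs()
for n in('top','side'):
    c=cam(n); save(n+'7',c['color'])
    if n=='side': save('c9',cv2.resize(c['color'][120:220,170:330],None,fx=4,fy=4))
    else: pads(c)
goto(.4581,-.2247,.062,65)
```

```text
{'time_s': 28.75, 'qpos': [0.167, 0.299, 1.681, -0.0, 1.159, -1.592], 'ee_pos': [0.506, 0.123, 0.14], 'eef_rot': [-1.597, 1.568, 0.162], 'force': [-0.363, 0.063, -0.25], 'grip_width': 0.03}
plate [ 0.4584 -0.224 ] ang 89.0 wh [0.045 0.046] area/rect 0.8 px 361 278
plate [ 0.6039 -0.2331] ang 88.9 wh [0.046 0.046] area/rect 0.8 px 364 206
-> dx,dy,dz,roll [  76.6  111.3 -332.3] 35.8  h0 100.8 tilt x [-1.1e-03 -2.0e-04 -1.0e+00] t 28.85
```

View pics/c9.png

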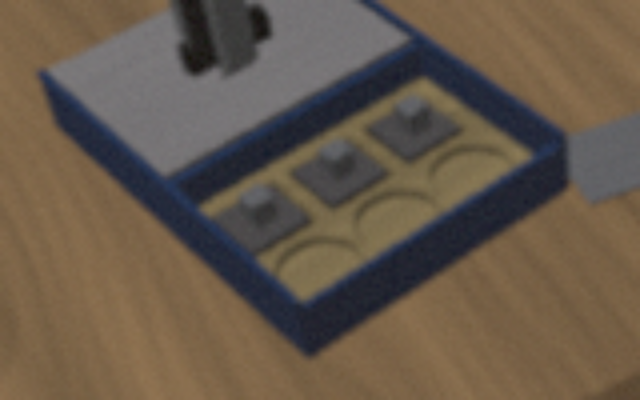

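Emit:
servo_tool(motion=[0,7,-18,4,0,19,-55,9,0,33,-97,15,0,47,-140,21,5,62,-184,27,15,76,-227,31,30,90,-267,34,45,101,-302,35.8,60,108,-324,35.8,70,111,-332,35.8,75,111,-332,35.8,75,111,-332,35.8,75,111,-332,35.8], gripper=0.45)

```text
time_s: 30.48
ee_pos: [0.4592, -0.2238, 0.0649]
eef_rot: [-1.63, 1.57, -0.496]
force: [0.4, 0.2, -0.5]
grip_width: 0.0423
```

Run:
```python
from h import *
obs()
goto(.4581,-.2246,.0115,65)
```

```text
{'time_s': 30.475, 'qpos': [-0.525, 0.38, 1.771, 0.0, 0.99, -1.66], 'ee_pos': [0.459, -0.224, 0.065], 'eef_rot': [-1.63, 1.57, -0.496], 'force': [0.379, 0.243, -0.487], 'grip_width': 0.042}
-> dx,dy,dz,roll [53.4  0.7 -1.2] 0.0  h0 65.0 tilt x [ 6.e-04 -3.e-04 -1.e+00] t 30.475
```

Emit:
servo_tool(motion=[25,0.5,-1,0,42,0.5,-1,0,51,0.5,-1,0,53,0.5,-1,0,53,0.5,-1,0])

```text
time_s: 31.1
ee_pos: [0.4582, -0.2251, 0.0118]
eef_rot: [-1.629, 1.57, -0.495]
force: [0.2, 1.3, -0.5]
grip_width: 0.0424
```

Emit:
servo_tool(motion=[0,0,0,0,0,0,0,0,0,0,0,0,0,0,0,0,0,0,0,0], gripper=0)

```text
time_s: 31.72
ee_pos: [0.458, -0.225, 0.0116]
eef_rot: [-1.693, 1.571, -0.558]
force: [-0.6, 0.5, 1.9]
grip_width: 0.0149
```

Emit:
servo_tool(motion=[-20,0,0,0,-50,0,0,0,-80,0,0,0,-80,0,0,0])

```text
time_s: 32.22
ee_pos: [0.4588, -0.2255, 0.0931]
eef_rot: [-1.673, 1.567, -0.539]
force: [0.0, 0.2, -2.4]
grip_width: 0.015
```

Run:
```python
from h import *
obs()
goto(*case(-.06,-.03),.092,100.8)
```

```text
{'time_s': 32.225, 'qpos': [-0.528, 0.338, 1.752, -0.0, 1.048, -1.663], 'ee_pos': [0.459, -0.225, 0.093], 'eef_rot': [-1.673, 1.567, -0.539], 'force': [0.025, 0.171, -2.366], 'grip_width': 0.015}
-> dx,dy,dz,roll [  0.8  68.9 286.9] -35.8  h0 65.0 tilt x [ 0.003  -0.0018 -1.    ] t 32.225
```

Emit:
servo_tool(motion=[0,5,18,-4,0,13,53,-9,0,22,92,-15,0,32,133,-21,0,42,175,-26,0,52,215,-31,0,60,250,-34,0,66,275,-35.8,0,69,287,-35.8,0,69,287,-35.8,0,69,287,-35.8,0,69,287,-35.8])

```text
time_s: 33.72
ee_pos: [0.5167, 0.0635, 0.0914]
eef_rot: [2.038, 1.571, -2.488]
force: [0.1, -0.4, -0.6]
grip_width: 0.0147
```

Emit:
servo_tool(motion=[20,0,0,0,45,0,0,0,57,0,0,0,57,0,0,0,57,0,0,0])

```text
time_s: 34.35
ee_pos: [0.5173, 0.0642, 0.0353]
eef_rot: [-1.697, 1.57, 0.062]
force: [0.8, 0.2, -0.7]
grip_width: 0.0147
```

Run:
```python
from h import *
obs()
goto(*case(-.06,-.03),.0198,100.8)
```

```text
{'time_s': 34.35, 'qpos': [0.053, 0.447, 1.758, 0.0, 0.936, -1.706], 'ee_pos': [0.517, 0.064, 0.035], 'eef_rot': [-1.697, 1.57, 0.062], 'force': [0.775, 0.152, -0.678], 'grip_width': 0.015}
-> dx,dy,dz,roll [15.5 -0.2 -0.6] -0.0  h0 100.8 tilt x [ 1.2e-03  1.0e-04 -1.0e+00] t 34.35
```

Emit:
servo_tool(motion=[6,0,-0.5,0,12,0,-0.5,0,15.5,0,-0.5,0,15.5,0,-0.5,0,15.5,0,-0.5,0])

```text
time_s: 34.98
ee_pos: [0.5168, 0.0638, 0.0196]
eef_rot: [1.664, 1.57, -2.86]
force: [-5.6, -0.7, 12.9]
grip_width: 0.0149
```

Emit:
servo_tool(motion=[0,0,0,0,0,0,0,0,0,0,0,0,-20,0,0,0,-60,0,0,0,-100,0,0,0,-120,0,0,0,-120,0,0,0], gripper=0.32)

```text
time_s: 35.98
ee_pos: [0.5175, 0.0638, 0.14]
eef_rot: [-1.703, 1.568, 0.056]
force: [-0.1, -0.1, -0.1]
grip_width: 0.0301
```

Run:
```python
from h import *
obs()
for n in('top','side'):
    c=cam(n); save(n+'8',c['color'])
    if n=='side': save('c10',cv2.resize(c['color'][120:220,170:330],None,fx=4,fy=4))
    else: pads(c)
goto(.6037,-.2337,.062,65)
```

```text
{'time_s': 35.975, 'qpos': [0.052, 0.3, 1.681, 0.0, 1.158, -1.707], 'ee_pos': [0.518, 0.064, 0.14], 'eef_rot': [-1.703, 1.568, 0.056], 'force': [-0.056, -0.143, -0.055], 'grip_width': 0.03}
plate [ 0.6039 -0.2331] ang 88.9 wh [0.046 0.046] area/rect 0.78 px 364 206
-> dx,dy,dz,roll [  75.9  -30.1 -308.5] 35.8  h0 100.8 tilt x [-1.2e-03 -1.0e-04 -1.0e+00] t 36.075
```

View pics/c10.png

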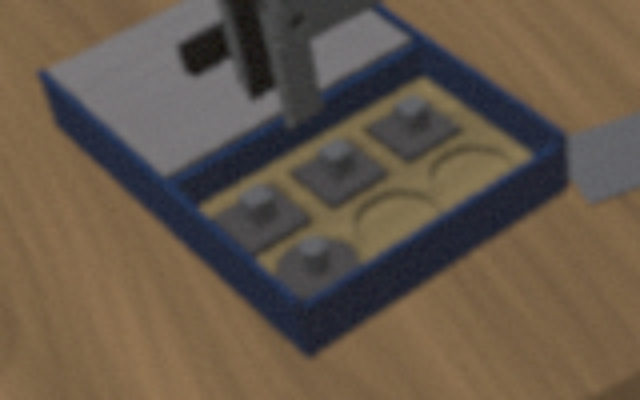

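View pics/side8.png

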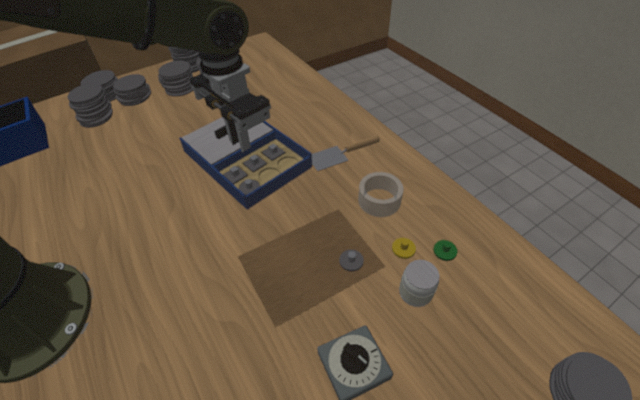

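Emit:
servo_tool(motion=[0,-2,-18,4,0,-5,-55,9,0,-9,-97,15,0,-13,-140,21,5,-18,-184,27,15,-22,-225,31,30,-26,-262,34,45,-28,-290,35.8,60,-30,-305,35.8,70,-30,-308.5,35.8,75,-30,-308.5,35.8,75,-30,-308.5,35.8,75,-30,-308.5,35.8], gripper=0.45)

```text
time_s: 37.7
ee_pos: [0.6044, -0.2332, 0.0647]
eef_rot: [-1.549, 1.57, -0.414]
force: [0.8, 0.2, -0.3]
grip_width: 0.0424
```

Run:
```python
from h import *
obs()
goto(.6036,-.2337,.0115,65)
```

```text
{'time_s': 37.7, 'qpos': [-0.425, 0.65, 1.35, 0.0, 1.14, -1.56], 'ee_pos': [0.604, -0.233, 0.065], 'eef_rot': [-1.549, 1.57, -0.414], 'force': [0.766, 0.236, -0.279], 'grip_width': 0.042}
-> dx,dy,dz,roll [53.2  0.6 -0.7] 0.0  h0 65.0 tilt x [ 9.e-04 -4.e-04 -1.e+00] t 37.7
```

Emit:
servo_tool(motion=[25,0.5,-0.5,0,42,0.5,-0.5,0,51,0.5,-0.5,0,53,0.5,-0.5,0,53,0.5,-0.5,0])

```text
time_s: 38.33
ee_pos: [0.6037, -0.234, 0.0115]
eef_rot: [-1.573, 1.57, -0.439]
force: [0.5, 0.5, -0.0]
grip_width: 0.0427
```

Emit:
servo_tool(motion=[0,0,0,0,0,0,0,0,0,0,0,0,0,0,0,0,0,0,0,0], gripper=0)

```text
time_s: 38.95
ee_pos: [0.6035, -0.234, 0.0112]
eef_rot: [-1.467, 1.57, -0.333]
force: [0.5, -0.5, 2.4]
grip_width: 0.0148
```

Emit:
servo_tool(motion=[-20,0,0,0,-50,0,0,0,-80,0,0,0,-80,0,0,0])

```text
time_s: 39.45
ee_pos: [0.6046, -0.2345, 0.0944]
eef_rot: [-1.562, 1.566, -0.428]
force: [0.3, 0.9, -1.1]
grip_width: 0.0148
```

Run:
```python
from h import *
obs()
goto(*case(.06,-.03),.092,100.8)
```

```text
{'time_s': 39.45, 'qpos': [-0.426, 0.615, 1.332, -0.0, 1.189, -1.561], 'ee_pos': [0.605, -0.234, 0.094], 'eef_rot': [-1.562, 1.566, -0.428], 'force': [0.29, 0.851, -1.071], 'grip_width': 0.015}
-> dx,dy,dz,roll [  1.9 107.5 303.6] -35.8  h0 65.0 tilt x [ 0.0047 -0.0022 -1.    ] t 39.45
```

Emit:
servo_tool(motion=[0,6,18,-4,0,19,53,-9,0,33,92,-15,0,47,133,-21,0,62,175,-26,0,77,217,-31,0,90,255,-34,0,101,285,-35.8,0,107,301,-35.8,0,107.5,303.5,-35.8,0,107.5,303.5,-35.8,0,107.5,303.5,-35.8,0,107.5,303.5,-35.8])

```text
time_s: 41.08
ee_pos: [0.6344, 0.0858, 0.091]
eef_rot: [-2.846, 1.571, -1.088]
force: [-0.7, 0.3, -0.1]
grip_width: 0.0146
```

Emit:
servo_tool(motion=[20,0,0,0,45,0,0,0,57,0,0,0,57,0,0,0,57,0,0,0])

```text
time_s: 41.7
ee_pos: [0.6348, 0.0866, 0.0346]
eef_rot: [-1.683, 1.57, 0.076]
force: [-0.4, 0.8, 0.3]
grip_width: 0.015
```

Run:
```python
from h import *
obs()
goto(*case(.06,-.03),.0195,100.8)
```

```text
{'time_s': 41.7, 'qpos': [0.078, 0.673, 1.39, -0.0, 1.077, -1.681], 'ee_pos': [0.635, 0.087, 0.035], 'eef_rot': [-1.683, 1.57, 0.076], 'force': [-0.353, 0.757, 0.311], 'grip_width': 0.015}
-> dx,dy,dz,roll [15.1 -0.6 -0.6] -0.0  h0 100.8 tilt x [ 1.1e-03  1.0e-04 -1.0e+00] t 41.7
```

Emit:
servo_tool(motion=[6,-0.5,-0.5,0,12,-0.5,-0.5,0,15,-0.5,-0.5,0,15,-0.5,-0.5,0,15,-0.5,-0.5,0])

```text
time_s: 42.32
ee_pos: [0.6349, 0.0862, 0.0191]
eef_rot: [1.66, 1.571, -2.864]
force: [-4.0, -0.5, 4.6]
grip_width: 0.0148
```

Emit:
servo_tool(motion=[0,0,0,0,0,0,0,0,0,0,0,0,-20,0,0,0,-60,0,0,0,-100,0,0,0,-120,0,0,0,-120,0,0,0], gripper=0.32)

```text
time_s: 43.32
ee_pos: [0.6358, 0.0862, 0.1418]
eef_rot: [-1.677, 1.567, 0.082]
force: [0.3, -1.2, 0.2]
grip_width: 0.0302
```

Run:
```python
from h import *
obs()
cg=case(0,.146); print(cg)
goto(*cg,.13,100.8)
```

```text
{'time_s': 43.325, 'qpos': [0.078, 0.554, 1.312, 0.0, 1.271, -1.681], 'ee_pos': [0.636, 0.086, 0.142], 'eef_rot': [-1.677, 1.567, 0.082], 'force': [0.309, -1.227, 0.189], 'grip_width': 0.03}
[0.54364233 0.24771394]
-> dx,dy,dz,roll [ 11.4  60.4 175.9] -0.0  h0 100.8 tilt x [ 4.3e-03  4.0e-04 -1.0e+00] t 43.325
```

Now I'll move over the cover grip, staying high, and inspect the pockets from there.

Emit:
servo_tool(motion=[0,10,30,0,0,25,75,0,0,45,130,0,5,57,165,0,11,60.5,176,0,11,60.5,176,0,11,60.5,176,0,11,60.5,176,0], gripper=0.5)

```text
time_s: 44.32
ee_pos: [0.5432, 0.2468, 0.128]
eef_rot: [-1.86, 1.571, -0.103]
force: [0.2, 0.1, 0.3]
grip_width: 0.0468
```

Run:
```python
from h import *
obs()
goto(*case(0,.146),.05,100.8)
c=cam('top'); save('top9',c['color']); save('c11',cv2.resize(c['color'][150:300,150:260],None,fx=4,fy=4,interpolation=cv2.INTER_CUBIC))
X=cloud(c)
for x,y in((.06,.03),(0,.03),(-.06,.03),(-.06,-.03),(.06,-.03)):
    r=[]
    for z,pts in((.016,[(.017,0),(-.017,0),(0,.017),(0,-.017)]),(.034,[(0,0)])):
        for a,b in pts:
            u,v=proj(c,np.r_[case(x+a,y+b),z])[0].round().astype(int); r.append(np.nanmedian(X[v-1:v+2,u-1:u+2,2]).round(4))
    print(x,y,r)
s=cam('side'); save('c12',cv2.resize(s['color'][130:210,190:320],None,fx=6,fy=6,interpolation=cv2.INTER_CUBIC)); save('side9',s['color'])
```

```text
{'time_s': 44.325, 'qpos': [0.365, 0.473, 1.469, -0.0, 1.2, -1.392], 'ee_pos': [0.543, 0.247, 0.128], 'eef_rot': [-1.86, 1.571, -0.103], 'force': [0.152, 0.051, 0.298], 'grip_width': 0.047}
-> dx,dy,dz,roll [78.  -0.6  0.8] -0.1  h0 100.7 tilt x [ 2.e-04 -0.e+00 -1.e+00] t 44.325
0.06 0.03 [np.float64(0.0163), np.float64(0.0161), np.float64(0.016), np.float64(0.017), np.float64(0.0335)]
0 0.03 [np.float64(0.0162), np.float64(0.0163), np.float64(0.0173), np.float64(0.0161), np.float64(0.0344)]
-0.06 0.03 [np.float64(0.0162), np.float64(0.0154), np.float64(0.0155), np.float64(0.0159), np.float64(0.0344)]
-0.06 -0.03 [np.float64(0.0162), np.float64(0.0168), np.float64(0.0166), np.float64(0.0168), np.float64(0.0337)]
0.06 -0.03 [np.float64(0.0164), np.float64(0.017), np.float64(0.0157), np.float64(0.0162), np.float64(0.0335)]
```

View pics/c11.png

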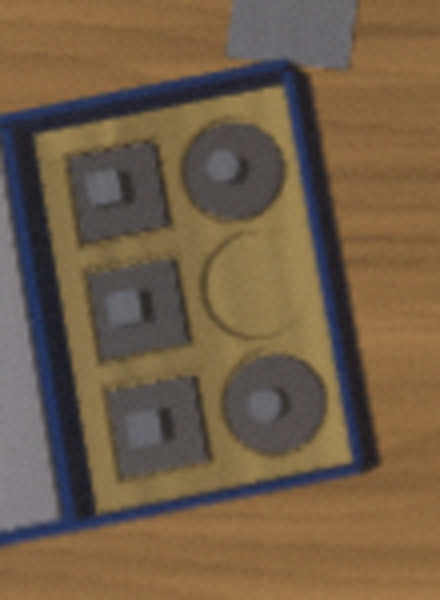

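View pics/c12.png

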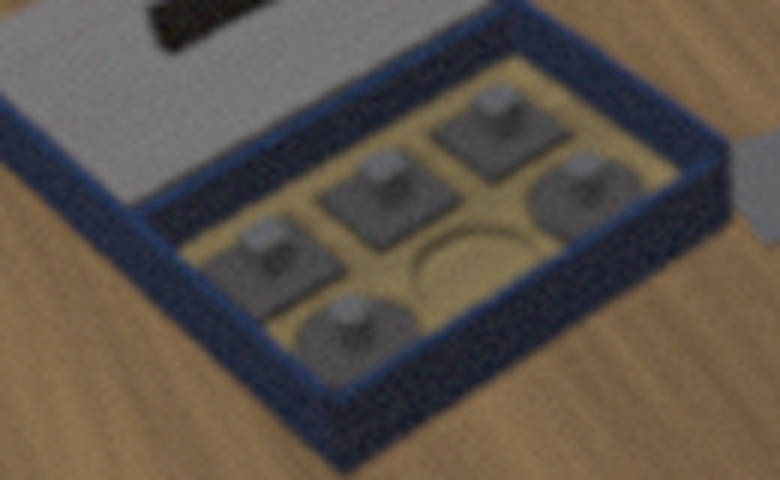

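View pics/top9.png

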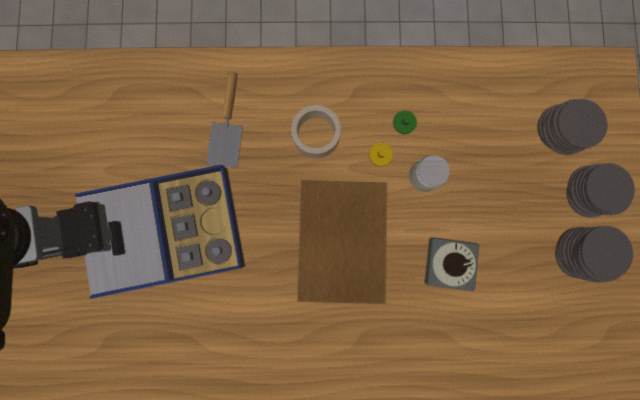

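All five plate faces read ~16 mm level and the bosses ~34 mm, so they're flat. The mat is empty. Now the cover.

Emit:
servo_tool(motion=[30,-0.5,0.5,0,60,-0.5,0.5,0,75,-0.5,0.5,0,77.5,-0.5,0.5,0,77.5,-0.5,0.5,0])

```text
time_s: 45.05
ee_pos: [0.5435, 0.2484, 0.0514]
eef_rot: [-1.395, 1.57, 0.363]
force: [0.4, 0.7, 0.5]
grip_width: 0.047
```

Emit:
servo_tool(motion=[0,0,0,0,0,0,0,0,0,0,0,0,0,0,0,0,0,0,0,0], gripper=0, force=30)

```text
time_s: 45.68
ee_pos: [0.5433, 0.2475, 0.0506]
eef_rot: [3.131, 1.569, -1.394]
force: [0.2, -6.6, 1.6]
grip_width: 0.0138
```

Emit:
servo_tool(motion=[0,0,-10,0,0,0,-30,0,0,0,-50,0,0,0,-70,0,0,0,-90,0,0,0,-108,0,0,0,-122,0,0,0,-132,0,0,0,-138,0,0,0,-140,0,0,0,-140,0])

```text
time_s: 47.05
ee_pos: [0.5694, 0.1105, 0.0506]
eef_rot: [-2.626, 1.57, -0.866]
force: [-0.3, -1.2, 5.3]
grip_width: 0.0138
```

Emit:
servo_tool(motion=[0,0,-2,0,0,0,-4,0,0,0,-6,0,0,0,-6,0,0,0,-6,0])

```text
time_s: 47.68
ee_pos: [0.5705, 0.1049, 0.0506]
eef_rot: [-2.413, 1.57, -0.654]
force: [-0.2, 0.5, 5.4]
grip_width: 0.0139
```

Emit:
servo_tool(motion=[0,0,-2,0,0,0,-4,0,0,0,-4,0,0,0,-4,0])

```text
time_s: 48.18
ee_pos: [0.5706, 0.1039, 0.0506]
eef_rot: [-0.079, 1.567, 1.681]
force: [-2.3, 21.3, 6.3]
grip_width: 0.0141
```

Emit:
servo_tool(motion=[0,0,3,0,0,0,3.5,0,0,0,3.5,0])

```text
time_s: 48.55
ee_pos: [0.5705, 0.1046, 0.0506]
eef_rot: [-1.611, 1.57, 0.148]
force: [0.6, 1.8, 5.6]
grip_width: 0.0138
```

Emit:
servo_tool(motion=[0,0,-2,0,0,0,-3.5,0,0,0,-3.5,0,0,0,-2,0,0,0,-2,0])

```text
time_s: 49.18
ee_pos: [0.5706, 0.1039, 0.0506]
eef_rot: [-0.182, 1.569, 1.577]
force: [-1.3, 12.5, 5.1]
grip_width: 0.0138
```

Emit:
servo_tool(motion=[0,0,0,0,0,0,0,0,0,0,0,0,-40,0,0,0,-80,0,0,0,-110,0,0,0,-110,0,0,0], gripper=0.55)

```text
time_s: 50.05
ee_pos: [0.5716, 0.1024, 0.1625]
eef_rot: [-1.684, 1.567, 0.074]
force: [-0.6, 0.1, -0.9]
grip_width: 0.0513
```

Run:
```python
from h import *
obs()
c=cam('side'); save('side10',c['color'])
c=cam('top'); X=cloud(c); im=c['color']
save('c13',cv2.resize(im[220:310,410:500],None,fx=6,fy=6,interpolation=cv2.INTER_CUBIC))
# counter box outline at z=.028, dial centre, pointer
hsv=cv2.cvtColor(im,cv2.COLOR_RGB2HSV); sub=np.zeros(im.shape[:2],np.uint8)
d=((im.sum(2)>480)&(abs(im[...,0].astype(int)-im[...,2])<70)).astype(np.uint8); d[:, :425]=0;d[:,485:]=0;d[:232]=0;d[295:]=0
k=cv2.morphologyEx(d,cv2.MORPH_CLOSE,np.ones((5,5)))
cn=max(cv2.findContours(k,0,2)[0],key=cv2.contourArea); e=cv2.fitEllipse(cn); print(e, ray(c,[e[0]],.028))
kn=((im.sum(2)<160)).astype(np.uint8); kn[:, :435]=0;kn[:,475:]=0;kn[:245]=0;kn[285:]=0
print(X[250:280:4,444:472:4,2].round(3))
```

```text
{'time_s': 50.05, 'qpos': [0.114, 0.402, 1.485, -0.0, 1.25, -1.645], 'ee_pos': [0.572, 0.102, 0.163], 'eef_rot': [-1.684, 1.567, 0.074], 'force': [-0.63, 0.092, -0.856], 'grip_width': 0.051}Traceback (most recent call last):
  File "<stdin>", line 10, in <module>
cv2.error: OpenCV(4.12.0) /io/opencv/modules/imgproc/src/shapedescr.cpp:361: error: (-201:Incorrect size of input array) There should be at least 5 points to fit the ellipse in function 'fitEllipseNoDirect'
```

View pics/c13.png

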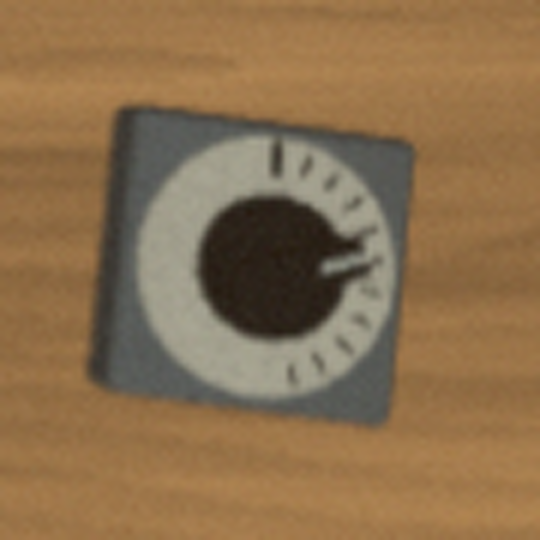

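View pics/side10.png

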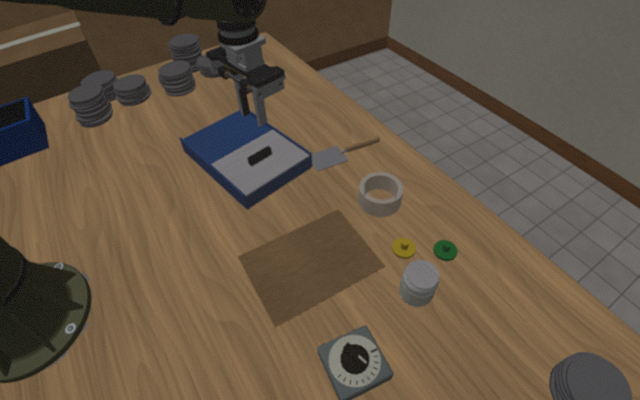

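Run:
```python
from h import *
c=cam('top'); X=cloud(c); im=c['color'].astype(int)
print('rgb dial',im[285-3,452],im[264,436], 'ptr',im[220+267//6,410+350//6])
d=((im[...,0]>115)&(abs(im[...,0]-im[...,2])<45)).astype(np.uint8); d[:, :425]=0;d[:,480:]=0;d[:236]=0;d[292:]=0
n,l,st,_=cv2.connectedComponentsWithStats(d)
j=1+np.argmax(st[1:,4]); print(st)
cn=cv2.convexHull(np.argwhere(l==j)[:,::-1].astype(np.int32)); 
P=ray(c,cn.reshape(-1,2),.0285)[:,:2].astype(np.float32); print('dial',cv2.fitEllipse(P),cv2.minEnclosingCircle(P))
print(X[252:278:3,446:472:3,2].round(3))
px=np.array([(325,270),(347,266),(368,262)])/6+[410,220]-.42
for z in(.044,.06): print(z,ray(c,px,z)[:,:2].round(4).tolist())
z0=np.array([(278,142),(277,175)])/6+[410,220]-.42; print('zero',ray(c,z0,.0285)[:,:2].round(4).tolist())
s=cam('side'); save('c14',cv2.resize(s['color'][320:400,310:400],None,fx=7,fy=7,interpolation=cv2.INTER_CUBIC))
# box
b=((im[...,2]>im[...,0]+3)|(d>0)).astype(np.uint8)
```

```text
rgb dial [163 161 143] [161 159 140] ptr [88 86 76]
[[     0      0    640    400 255036]
 [   433    243     43     44    961]
 [   452    288      2      1      2]
 [   460    289      1      1      1]]
dial ((0.48450180888175964, -0.4072485566139221), (0.08644689619541168, 0.08667030930519104), 86.20716094970703) ((0.4842761158943176, -0.40719643235206604), 0.043704040348529816)
[[0.026 0.029 0.03  0.028 0.028 0.029 0.029 0.029 0.031]
 [0.029 0.039 0.038 0.039 0.037 0.039 0.029 0.029 0.031]
 [0.038 0.037 0.037 0.039 0.037 0.038 0.041 0.029 0.029]
 [  nan 0.037 0.036 0.038 0.046 0.056 0.06  0.062 0.059]
 [0.044 0.052 0.061 0.059 0.06  0.06  0.061 0.059 0.063]
 [0.048 0.058 0.059 0.06  0.061 0.061 0.06  0.035 0.03 ]
 [0.04  0.058 0.061 0.062 0.039 0.039 0.038 0.029 0.031]
 [0.031 0.039 0.038 0.04  0.039 0.037 0.038 0.031 0.029]
 [0.029 0.031 0.037 0.039 0.039 0.03  0.028 0.03  0.03 ]]
0.044 [[0.4843, -0.4209], [0.4855, -0.4282], [0.4867, -0.4351]]
0.06 [[0.4856, -0.4145], [0.4868, -0.4216], [0.4879, -0.4284]]
zero [[0.5255, -0.4131], [0.5146, -0.4123]]
```

View pics/c14.png

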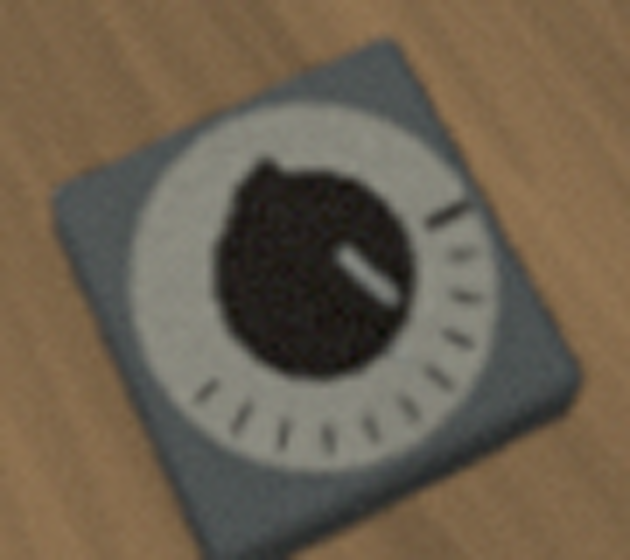

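Run:
```python
from h import *
for n,box in(('top',(425,480,236,292)),('side',(315,395,325,398))):
    c=cam(n); X=cloud(c); a,b,y0,y1=box
    P=X[y0:y1,a:b].reshape(-1,3); P=P[(P[:,2]>.053)&(P[:,2]<.066)]
    r=cv2.minAreaRect(P[:,:2].astype(np.float32)); vx=cv2.fitLine(P[:,:2].astype(np.float32),cv2.DIST_HUBER,0,1e-3,1e-3).ravel()
    print(n,len(P),np.median(P[:,:2],0).round(4),P[:,:2].mean(0).round(4),r,'dir',np.degrees(np.arctan2(vx[1],vx[0])))
px=np.array([(340,255),(393,302)])/7+[310,320]-.43
print(ray(c,px,.06).round(4)); z=np.array([(430,220),(466,202)])/7+[310,320]-.43; print(ray(c,z,.0285).round(4))
goto(.4848,-.4072,.12,9)
```

```text
top 175 [ 0.4848 -0.4053] [ 0.4844 -0.4054] ((0.48430153727531433, -0.40661293268203735), (0.013281372375786304, 0.045191410928964615), 13.795647621154785) dir -76.0116
side 255 [ 0.4831 -0.4081] [ 0.483 -0.408] ((0.4839882254600525, -0.4072777032852173), (0.014285893179476261, 0.044222597032785416), 13.916247367858887) dir -77.563354
[[ 0.4854 -0.4134  0.06  ]
 [ 0.489  -0.4284  0.06  ]]
[[ 0.5161 -0.4109  0.0285]
 [ 0.526  -0.4123  0.0285]]
-> dx,dy,dz,roll [  39.6  179.3 -484.5] 91.8  h0 100.8 tilt x [-1.8e-03 -3.0e-04 -1.0e+00] t 50.35
```

Knob: axis (0.4845, −0.4072), bar heading ≈ −77°, zero mark ≈ −8°, so it needs ≈ 69–70° anticlockwise. Moving above it.

Emit:
servo_tool(motion=[0,7,-20,7,0,22,-60,15,0,39,-105,24,0,57,-153,33,0,75,-203,42,0,93,-253,51,0,112,-303,60,0,130,-352,68,0,147,-398,76,10,162,-438,83,20,173,-467,87,30,179,-482,87.8,39,179.3,-484.5,87.8,39,179.3,-484.5,87.8,39,179.3,-484.5,87.8,39,179.3,-484.5,87.8], gripper=0.4, force=30)

```text
time_s: 52.35
ee_pos: [0.4857, -0.4066, 0.1221]
eef_rot: [-0.979, 1.57, -0.752]
force: [0.7, -0.2, -0.3]
grip_width: 0.0377
```

Run:
```python
from h import *
obs()
goto(.4845,-.4072,.0415,13)
c=cam('side'); save('side11',c['color']); save('c15',cv2.resize(c['color'][300:400,290:420],None,fx=5,fy=5,interpolation=cv2.INTER_CUBIC))
```

```text
{'time_s': 52.35, 'qpos': [-0.755, 0.557, 1.356, 0.0, 1.228, -0.982], 'ee_pos': [0.486, -0.407, 0.122], 'eef_rot': [-0.979, 1.57, -0.752], 'force': [0.694, -0.169, -0.257], 'grip_width': 0.038}
-> dx,dy,dz,roll [80.6 -0.2 -1.3] 0.0  h0 13.0 tilt x [ 7.e-04 -6.e-04 -1.e+00] t 52.35
```

View pics/side11.png

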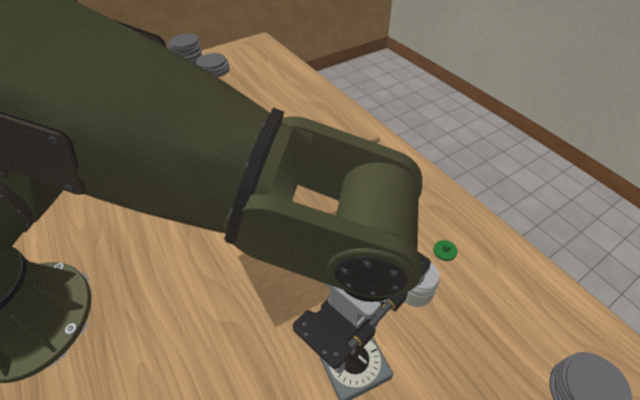

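Emit:
servo_tool(motion=[30,0,-1,0,60,0,-1,0,76,0,-1,0,80.5,0,-1,0,80.5,0,-1,0])

```text
time_s: 53.02
ee_pos: [0.4846, -0.4075, 0.0417]
eef_rot: [-0.974, 1.57, -0.748]
force: [0.4, 0.1, 0.1]
grip_width: 0.0377
```

Emit:
servo_tool(motion=[0,0,0,0,0,0,0,0,0,0,0,0,0,0,0,0,0,0,0,0], gripper=0, force=30)

```text
time_s: 53.65
ee_pos: [0.4835, -0.4076, 0.0414]
eef_rot: [3.081, 1.569, -2.976]
force: [-7.3, -1.3, 5.2]
grip_width: 0.013
```

Emit:
servo_tool(motion=[0,0,0,-4,0,0,0,-10,0,0,0,-17,0,0,0,-24,0,0,0,-31,0,0,0,-38,0,0,0,-45,0,0,0,-52,0,0,0,-58,0,0,0,-62,0,0,0,-62,0,0,0,-62])

```text
time_s: 55.15
ee_pos: [0.4838, -0.4073, 0.0414]
eef_rot: [1.634, 1.57, 2.943]
force: [-5.3, 1.9, 5.2]
grip_width: 0.0125
```

Run:
```python
from h import *
o=obs(); print(np.round(o['moment'],2)); goto(.4845,-.4072,.0415,82)
```

```text
{'time_s': 55.15, 'qpos': [-0.758, 0.649, 1.413, -0.001, 1.08, -2.066], 'ee_pos': [0.484, -0.407, 0.041], 'eef_rot': [1.634, 1.57, 2.943], 'force': [-5.345, 1.89, 5.234], 'grip_width': 0.013}
[0.31 1.03 0.05]
-> dx,dy,dz,roll [-0.1 -0.7  0.3] -7.0  h0 75.0 tilt x [-1.e-03  2.e-04 -1.e+00] t 55.15
```

Emit:
servo_tool(motion=[0,0,0,-2,0,0,0,-4,0,0,0,-6,0,0,0,-6,0,0,0,-6])

```text
time_s: 55.78
ee_pos: [0.4838, -0.4073, 0.0414]
eef_rot: [1.497, 1.57, 2.911]
force: [-4.9, 2.3, 6.2]
grip_width: 0.0125
```

Run:
```python
from h import *
o=obs(); print(np.round(o['moment'],2)); goto(.4845,-.4072,.0415,82)
```

```text
{'time_s': 55.775, 'qpos': [-0.757, 0.649, 1.413, -0.001, 1.08, -2.171], 'ee_pos': [0.484, -0.407, 0.041], 'eef_rot': [1.497, 1.57, 2.911], 'force': [-4.864, 2.307, 6.187], 'grip_width': 0.012}
[0.39 1.06 0.11]
-> dx,dy,dz,roll [-0.1 -0.7  0.2] -1.0  h0 81.0 tilt x [-1.e-03  2.e-04 -1.e+00] t 55.775
```

Emit:
servo_tool(motion=[0,0,0,-2,0,0,0,-4,0,0,0,-4,0,0,0,-4])

```text
time_s: 56.28
ee_pos: [0.4838, -0.4073, 0.0414]
eef_rot: [1.144, 1.57, 2.627]
force: [-6.1, 1.2, 5.0]
grip_width: 0.0129
```

Run:
```python
from h import *
o=obs(); print(np.round(o['moment'],2)); goto(.4845,-.4072,.0415,82)
```

```text
{'time_s': 56.275, 'qpos': [-0.758, 0.649, 1.413, -0.0, 1.08, -2.24], 'ee_pos': [0.484, -0.407, 0.041], 'eef_rot': [1.144, 1.57, 2.627], 'force': [-6.073, 1.218, 4.981], 'grip_width': 0.013}
[ 0.46  1.07 -0.62]
-> dx,dy,dz,roll [-0.1 -0.7  0.1] 2.9  h0 84.9 tilt x [-8.e-04  5.e-04 -1.e+00] t 56.275
```

Emit:
servo_tool(motion=[0,0,0,-2,0,0,0,-3,0,0,0,-3])

```text
time_s: 56.65
ee_pos: [0.484, -0.4073, 0.0414]
eef_rot: [1.1, 1.571, 2.635]
force: [-4.5, 1.5, 5.7]
grip_width: 0.0135
```

Run:
```python
from h import *
o=obs(); print(np.round(o['moment'],2)); goto(.4845,-.4072,.0415,82)
```

```text
{'time_s': 56.65, 'qpos': [-0.757, 0.649, 1.413, -0.0, 1.08, -2.292], 'ee_pos': [0.484, -0.407, 0.041], 'eef_rot': [1.1, 1.571, 2.635], 'force': [-4.546, 1.501, 5.661], 'grip_width': 0.013}
[ 0.43  0.91 -0.71]
-> dx,dy,dz,roll [-0.1 -0.4  0.2] 5.9  h0 87.9 tilt x [-3.e-04  1.e-04 -1.e+00] t 56.65
```

At the stop: the moment has built to −0.7 N m and the jaws are wedging. I'll release, rise and look.

Emit:
servo_tool(motion=[0,0,0,0,0,0,0,0,0,0,0,0,-40,0,0,0,-90,0,0,0,-130,0,0,0,-130,0,0,0], gripper=0.5)

```text
time_s: 57.52
ee_pos: [0.4852, -0.4081, 0.1744]
eef_rot: [-2.291, 1.565, -0.756]
force: [0.8, 0.3, 0.1]
grip_width: 0.0469
```

Emit:
servo_tool(motion=[0,40,0,8,0,90,0,18,0,140,0,28,0,180,0,38,0,200,0,45,0,200,0,45,0,200,0,45])

```text
time_s: 58.4
ee_pos: [0.2849, -0.4002, 0.1705]
eef_rot: [1.248, 1.57, 2.0]
force: [0.2, -1.0, 0.7]
grip_width: 0.047
```

Run:
```python
from h import *
obs()
for n,box in(('top',(425,480,236,292)),('side',(315,395,325,398))):
    c=cam(n); save(n+'12',c['color']); X=cloud(c); a,b,y0,y1=box
    save('k_'+n,cv2.resize(c['color'][y0-15:min(400,y1+15),a-15:b+15],None,fx=6,fy=6,interpolation=cv2.INTER_CUBIC))
    P=X[y0:y1,a:b].reshape(-1,3); P=P[(P[:,2]>.053)&(P[:,2]<.066)]
    if len(P)<20: print(n,len(P)); continue
    vx=cv2.fitLine(P[:,:2].astype(np.float32),cv2.DIST_HUBER,0,1e-3,1e-3).ravel()
    print(n,len(P),cv2.minAreaRect(P[:,:2].astype(np.float32)),'dir',np.degrees(np.arctan2(vx[1],vx[0])))
```

```text
{'time_s': 58.4, 'qpos': [-1.027, 0.203, 1.727, 0.0, 1.212, -1.78], 'ee_pos': [0.285, -0.4, 0.171], 'eef_rot': [1.248, 1.57, 2.0], 'force': [0.222, -1.024, 0.728], 'grip_width': 0.047}
top 181 ((0.4843384325504303, -0.4057481586933136), (0.013583206571638584, 0.04395850747823715), 82.03302764892578) dir -6.405366
side 256 ((0.48401111364364624, -0.4078817665576935), (0.013935964554548264, 0.04530389606952667), 80.2715072631836) dir -9.565769
```

View pics/k_top.png

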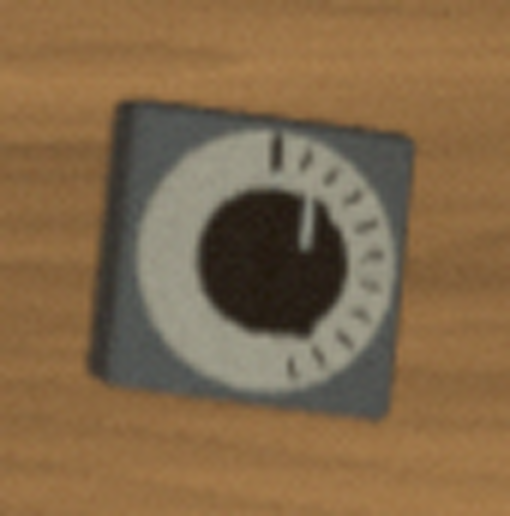

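View pics/k_side.png

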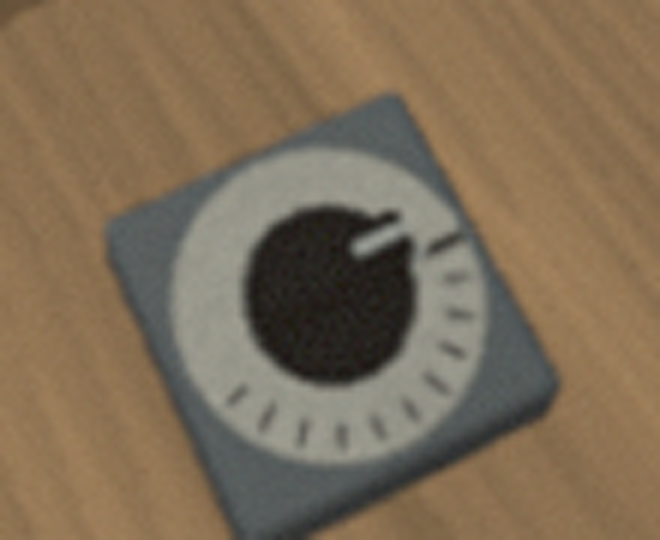

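View pics/top12.png

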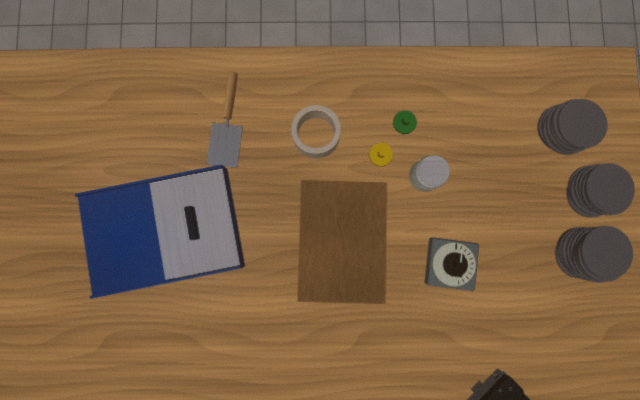

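Run:
```python
from h import *
c=cam('top'); im=c['color'].astype(int)
k=(im.sum(2)<150).astype(np.uint8); k[:,:165]=0;k[:,218:]=0;k[:195]=0;k[250:]=0
cnt=max(cv2.findContours(k,0,2)[0],key=cv2.contourArea)
g=np.array(cv2.minAreaRect(ray(c,cnt.reshape(-1,2),.0675)[:,:2].astype(np.float32))[0]); print(g,'travel left (m)',(g-O)@EY)
b=((im[...,0]-im[...,2])[160:290,150:245]>40).sum(); print('yellow px in case box',b)
save('c20',cv2.resize(c['color'][150:300,150:260],None,fx=4,fy=4,interpolation=cv2.INTER_CUBIC))
```

```text
[0.5711261  0.10059305] travel left (m) -0.0036649237089914737
yellow px in case box 2822
```

View pics/c20.png

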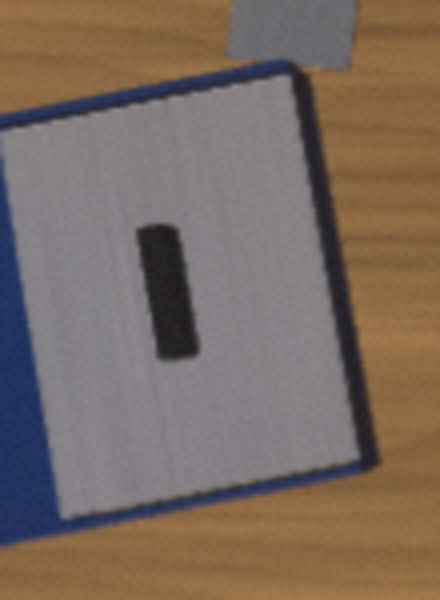

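Run:
```python
from h import *
c=cam('top'); im=c['color'].astype(int); r,b=im[...,0],im[...,2]
q=(abs(r-b)<40)&(r>110); q[:, :130]=0
cl=[]
for v in range(195,265): cl.append((np.where(q[v,:250])[0].min()-.5,v))
P=ray(c,cl,.0455)[:,:2]; print('left edge s',np.median((P-O)@EY),'expect .073+q')
X=cloud(c); k=np.zeros(q.shape,bool); k[195:250,165:218]=1
G=X[k]; G=G[(G[:,2]>.058)&(G[:,2]<.075)]; m=cv2.minAreaRect(G[:,:2].astype(np.float32)); print(m,(np.array(m[0])-O)@EY)
```

```text
left edge s 0.07194760137870368 expect .073+q
((0.5708631277084351, 0.10358162224292755), (0.06386219710111618, 0.014955135062336922), 10.898032188415527) -0.0006800060020555509
```

```bash
python3 -c "
from h import *
print(ctrl.hand_in())"
```

```text
the job is handed in; nothing more can be done
None
```

I finished the job and handed it in at about 59 s of the 210 s allowed. The report gave no verdict.

**What I did**
- I slid the cover open to its stop.
- I put the five grey pads on the bench, three square and two round, into matching pockets, one to a pocket. The middle round pocket stays empty.
- I slid the cover shut onto its stop.
- Only then did I turn the knob about 69° anticlockwise to the zero stop.

**Last checks**
- **Pads:** before closing, every plate face read about 16 mm above the bench at the points I sampled. Every boss top read about 34 mm. Both match a pad lying flat with its boss up.
- **Cover:** it pushed back with 12–21 N at the stop. Afterwards its left edge and the depth points on the grip bar both read shut to within about 1 mm.
- **Knob:** the stop was felt as −0.7 N m. The bar then pointed about −8°, and the zero mark is at about −7.5°.
- **Bystanders:** the tape roll, tin, scraper and the green and yellow look-alikes look unmoved.

**Disagreements**
- One colour-outline reading of the cover grip came out 3.7 mm past shut. I put that down to the bar's side face being included, because the other two readings agree on shut.
- The knob angles from the two cameras differ by about 3° (−6.4° and −9.6°).

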